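# Fetch the carved arch from behind the other carvings

### The arm

A 7-joint arm with a two-finger parallel gripper is mounted at the origin on the work surface. World frame = base frame: x ahead of the robot, y to its left, z up, the work surface at z = 0. Lengths are in m, angles in degrees, forces in N, time in s.
With the tool pointing down it reaches from about 0.4 to 0.925 m from the base axis. Payload 5.6 kg.
Tool frame: the origin (TCP) lies midway between the tips of the shut fingers; the grasp point (between the pads) lies 19 mm behind it; y points along the fingers, z is the direction in which the jaws open and shut, and the axes are right-handed (so a half turn about y gives the same grasp; the last joint's range is limited). The gripper opens to 85 mm and grips with 20 to 120 N. Pads are 22 mm wide; open, the fingers measure 114 mm over their backs; the gripper's body (76 mm by 85 mm) begins 54 mm behind the grasp point. The pads swing forward as they close: fully open they stand 13 mm farther back than shut.
Start: joints at [-68.067, 26.786, -0.665, 91.828, 0.344, 61.387, -3.226], TCP at [0.269, 0.592, 0.231] pointing down, gripper open.
Joint ranges: [-144.91, 144.91], [-17.63, 115.5], [-89.93, 88.59], [15.96, 139.68], [-74.01, 254.01], [8.47, 105.57], [-167.45, 167.45]. Speed limits (degrees/s): [147.25, 147.25, 180, 180, 180, 180, 180].

### API

Orientations are given as a 3x3 rotation matrix whose columns are the frame's x, y, z axes.
In Python, from station import robot, grab_frame, find_in, cut_out gives the robot as it stands. The module is installed in compiled form; this text tells all that it offers.
- The arm moves only by the tool servo_tool, never from a script. Its argument "deltas" is a list of rows, each an object of numbers: "claw": the opening, from 0 (shut) to 1 (fully open); "x", "y", "z": the shift along the world's x, y, z in mm; "rx", "ry", "rz": the turn, a rotation vector about the world's x, y, z in rad. A call has exactly 10 rows; each row is the pose to reach, as a shift and turn from the pose commanded when the call began; what a row does not reach only later rows make up. A row lasts 1/10 s, in which the tool goes at most 50 mm and 8.59 degrees, less where a joint would pass 70% of its speed; a pose out of reach is approached as far as the arm can. A call with a gripper value outside its range is refused whole. The fingers move at their own pace and stop on an object; "grip_force" is the grip in N (left out, the last holds). Time passes only in rows, so rows that repeat a pose let the fingers close, or fill a call up. It gives the time, the measured TCP pose, the force and the opening at its end, in the units of the state.
- robot.state(): the state, without advancing time (a new reading comes with each control period).
- grab_frame(name): name is "scene" or "top" or "wrist"; returns a dict with "pixels" (384x512x3 uint8, red, green, blue), "mtx" (3x3 intrinsics, pixels), "dist_coeffs" ([k1, k2, p1, p2, k3] as OpenCV has them; the pictures are not rectified), "R" (3x3) and "t" (3): a world point X has camera coordinates R X + t. Camera axes: x right, y down, z forward; pixel columns grow to the right and rows downward; lengths in m; the calibration is good to about 2 mm. A picture is of the moment at which its call begins. There is no depth.
- robot.job_done(): hands the job in, once; it reports no verdict.
Trained networks look in a picture, given as the dict that the camera call returned (one of the last four; its "shot" number tells which), for a name from the list of things; names that differ only in an ending like _2 or _b are one class to them, and where a whole thing is asked for, a point or a joint stands for the part that bears it (a point fixed in the world has none). Each returns a list of dicts, best first, with "score" (0 to 1); they miss things now and then, are a little off and sometimes report something else, mostly with a low value. They report only what shows in the picture. A call takes as long as a camera call. They do not tell look-alikes from the thing itself.
- find_in(target, picture): "bbox" ([centre column, centre row, width, height] in pixels, round what is visible of it).
- cut_out(target, picture): "region" (384x512 bool, what is visible of it) and "bbox" ([centre column, centre row, width, height] in pixels, round what is visible of it).
The state is a dict: "clock": time; "joint_positions": joint angles; "qvel": joint speeds; "tau": joint torques, N m; "tcp_pos": TCP position; "tcp_rot": TCP orientation; "wrist_force": force on the tool from outside, world axes, zero at the start; "wrist_torque": the same for the moment, N m; "finger_gap": finger opening in m.
Only numpy, scipy, OpenCV 4.12 (cv2) and the standard library are available. Lean on these libraries where they do the work, as an engineer would, in place of code of your own. Each camera call takes 0.05 s, during which the arm holds its last target. There are 200 camera calls.

### The job

Fetch me the stone arch from the back of the drying board: first stand all three tall pieces in front of it (column, pillar, slab) on the dark side mat, then stand the arch in the middle of the steel turntable, and only then put the three tall pieces back. Each goes in the middle of its own dark felt pad: the column on the round one, the pillar square on the square one, the slab lengthwise on the oblong one. Keep everything upright and leave the clay dish alone.

Things in the scene. Friction and masses are not known exactly. Their poses are not given: they have to be found in the camera images.
- column: round column of yellow stone, diameter 48 mm, 120 mm tall, about 260 g; upright on its round pad at the start. Origin: centre of its underside, z up along the column.
- pillar: square pillar of yellow stone, 44 x 44 mm (sides along its x and y), these sides straight up to 110 mm, then a small stepped tip, 125 mm tall in all, about 290 g; upright on its square pad at the start. Origin: centre of its underside, z up.
- slab: upright slab of yellow stone with a round-arched top, 50 mm along its x, 32 mm thick along its y (flat faces look along y), 115 mm tall, the top 25 mm being the half-round; about 200 g; upright on its oblong pad at the start. Origin: centre of its underside, z up.
- arch: bridge-shaped stone arch standing on two feet: 130 mm along its y, 40 mm deep along its x (flat faces look along x), 69 mm tall at the crown, opening radius about 33 mm, 240 g. On the wood of the board, behind the row of tall pieces, gaps of only 8 to 20 mm to them; grip it across its depth at the crown. Origin: between the feet, level with their undersides, below the crown; z up.
- round_pad: fixed round dark felt pad, diameter 66 mm, 4 mm thick: the column's place. Origin: centre of its underside. The three pads lie in a row 85 mm apart, in any order, on the front of a fixed wooden drying board (150 x 280 mm, 16 mm high: pad tops 20 mm above the table). Axes of pads, pieces and arch are about parallel: x from the row to the arch, y along the row.
- square_pad: fixed square dark felt pad, 62 x 62 mm, 4 mm thick: the pillar's place. Origin: centre of its underside; pad top 20 mm above the table.
- oblong_pad: fixed oblong dark felt pad, 66 mm along its x, 50 mm along its y, 4 mm thick: the slab's place (slab x along pad x, either way round). Origin: centre of its underside; pad top 20 mm above the table.
- side_mat: fixed dark rubber mat lying on the table, left or right of the drying board: 200 mm along its x, 180 mm along its y, 5 mm thick; the place to stand the three tall pieces meanwhile, anywhere on it. Origin: centre of its underside.
- turntable: sculptor's steel turntable, fixed (it does not turn): flat round top, diameter 180 mm, 36 mm above the table, on the other side of the drying board from the mat. Origin: centre of its foot on the table, top centre 36 mm above; the arch may stand on it turned any way.
- dish: shallow terracotta dish with a crimped rim, diameter about 102 mm, 17 mm tall, lying on the table between robot and drying board; not to be disturbed. Origin: centre of its underside.
Mind the look-alikes: they are no part of the job. Leave any green, purple or turquoise look-alike of the pillar alone.

How it is judged:
By the outcome, as a careful person would: the job done as asked, in the order asked, and still so for the second after the job is handed in, with the robot touching nothing.
It also fails if it takes over 144 s, if anything falls off the work surface, if the arm or the gripper's body presses on something with over 40 N, if the wrist force passes 120 N, or if a joint passes its speed limit or range.

## Working session

There is one attempt and no reset: what is moved stays moved. The work goes in short steps, Python scripts to look and compute and a tool call to move; the robot and the scene stay as the last step left them, time stands still between calls to the robot, and variables do not carry over. Pictures are saved under pics/ and viewed, about 12 in all and at most 16, crops included, and the job is handed in when it is done.

Besides the shell and the picture viewer there is one more tool, called after "Call:" as name(argument=value, ...), one argument or row to a line, values as JSON. servo_tool: Moves the arm, as the interface text tells. Its arguments: {"type":"object","properties":{"deltas":{"type":"array","items":{"type":"object","properties":{"claw":{"type":"number"},"x":{"type":"number"},"y":{"type":"number"},"z":{"type":"number"},"rx":{"type":"number"},"ry":{"type":"number"},"rz":{"type":"number"}}}},"grip_force":{"type":"number"}},"required":["deltas"]}

```bash
mkdir -p pics
cat > h.py <<'E'
import numpy as np, cv2
from station import robot, grab_frame, find_in, cut_out
def save(img,name): cv2.imwrite('pics/'+name,cv2.cvtColor(img,cv2.COLOR_RGB2BGR))
def ray(f,px):
    u=cv2.undistortPoints(np.array(px,float).reshape(-1,1,2),f['mtx'],f['dist_coeffs']).reshape(-1,2)
    R=np.array(f['R']);t=np.array(f['t']).ravel()
    d=(np.c_[u,np.ones(len(u))])@R
    return -R.T@t,d
def onz(f,px,z):
    c,d=ray(f,px); return c+d*((z-c[2])/d[:,2])[:,None]
def tri(fs,pxs):
    A=np.zeros((3,3));b=np.zeros(3)
    for f,p in zip(fs,pxs):
        c,d=ray(f,p);d=d[0]/np.linalg.norm(d[0]);P=np.eye(3)-np.outer(d,d);A+=P;b+=P@c
    return np.linalg.solve(A,b)
def proj(f,X):
    return cv2.projectPoints(np.array(X,float).reshape(-1,3),cv2.Rodrigues(np.array(f['R']))[0],np.array(f['t'],float),f['mtx'],f['dist_coeffs'])[0].reshape(-1,2)
E
python3 - <<'E'
from h import *
s=robot.state();print({k:np.round(s[k],3).tolist() for k in('clock','tcp_pos','tcp_rot','finger_gap','wrist_force')})
ims=[]
for n in('scene','top','wrist'):
    f=grab_frame(n);ims.append(f['pixels']);save(f['pixels'],n+'0.png')
    c,_=ray(f,[[256,192]]);print(n,c.round(3),np.round(f['R'],2).tolist())
    for o in('column','pillar','slab','arch','round_pad','square_pad','oblong_pad','side_mat','turntable','dish'):
        print(' ',o,[(np.round(d['bbox'],1).tolist(),round(d['score'],2)) for d in find_in(o,f)[:4]])
E
```

```text
{'clock': 0.0, 'tcp_pos': [0.268, 0.591, 0.23], 'tcp_rot': [[0.911, -0.001, 0.413], [-0.413, -0.002, 0.911], [0.0, -1.0, -0.002]], 'finger_gap': 0.085, 'wrist_force': [0.472, -0.21, -0.623]}
scene [ 1.347 -0.612  0.694] [[0.6, 0.8, 0.02], [0.44, -0.31, -0.84], [-0.67, 0.51, -0.54]]
  column [([225.6, 199.6, 22.3, 48.5], 0.81), ([328.1, 151.4, 58.0, 28.1], 0.57)]
  pillar [([280.9, 175.4, 24.5, 48.6], 0.88), ([258.5, 159.6, 18.2, 38.1], 0.84), ([328.6, 181.2, 23.7, 49.7], 0.84), ([264.6, 143.9, 22.8, 33.3], 0.7)]
  slab [([252.1, 187.5, 28.5, 40.6], 0.76)]
  arch [([270.6, 212.0, 47.8, 36.8], 0.78), ([243.4, 209.2, 9.6, 4.7], 0.58)]
  round_pad [([224.8, 226.8, 27.2, 9.3], 0.66), ([143.6, 245.1, 99.1, 67.1], 0.23)]
  square_pad []
  oblong_pad [([243.6, 209.4, 7.7, 6.5], 0.42), ([268.1, 212.0, 55.2, 38.6], 0.42)]
  side_mat [([143.1, 244.2, 101.4, 69.8], 0.7)]
  turntable [([325.1, 151.7, 58.2, 31.3], 0.88)]
  dish [([206.9, 187.6, 16.1, 23.2], 0.63), ([243.9, 210.1, 10.9, 6.1], 0.21)]
top [0.375 0.012 0.975] [[0.01, -1.0, 0.02], [-0.99, -0.02, -0.17], [0.17, -0.02, -0.99]]
  column [
[... 156 characters left out ...]
82.1, 261.4, 31.1, 32.1], 0.77)]
  slab [([276.4, 165.6, 20.5, 36.5], 0.62)]
  arch [([273.8, 143.7, 62.6, 27.4], 0.77)]
  round_pad [([314.1, 174.2, 31.8, 27.3], 0.63), ([406.6, 210.8, 87.6, 95.3], 0.27)]
  square_pad [([233.0, 174.4, 31.0, 28.2], 0.51)]
  oblong_pad []
  side_mat [([98.9, 225.5, 90.6, 86.8], 0.69), ([407.5, 209.2, 90.0, 91.8], 0.58)]
  turntable [([97.8, 224.6, 89.1, 87.2], 0.76)]
  dish [([280.1, 250.1, 47.3, 46.2], 0.84)]
wrist [0.203 0.621 0.373] [[0.41, 0.91, -0.0], [0.87, -0.4, 0.28], [0.26, -0.12, -0.96]]
  column []
  pillar []
  slab []
  arch []
  round_pad []
  square_pad []
  oblong_pad []
  side_mat []
  turntable [([146.2, 341.9, 102.5, 77.6], 0.76)]
  dish []
```

```bash
sleep 8; ls pics
```

```text
scene0.png
top0.png
wrist0.png
```

Run:
```python
import cv2
for n in('scene0','top0'):
    a=cv2.imread(f'pics/{n}.png');cv2.imwrite(f'pics/{n}b.png',cv2.resize(a,(768,576),interpolation=cv2.INTER_CUBIC))
```

```text
(no output)
```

View pics/scene0b.png

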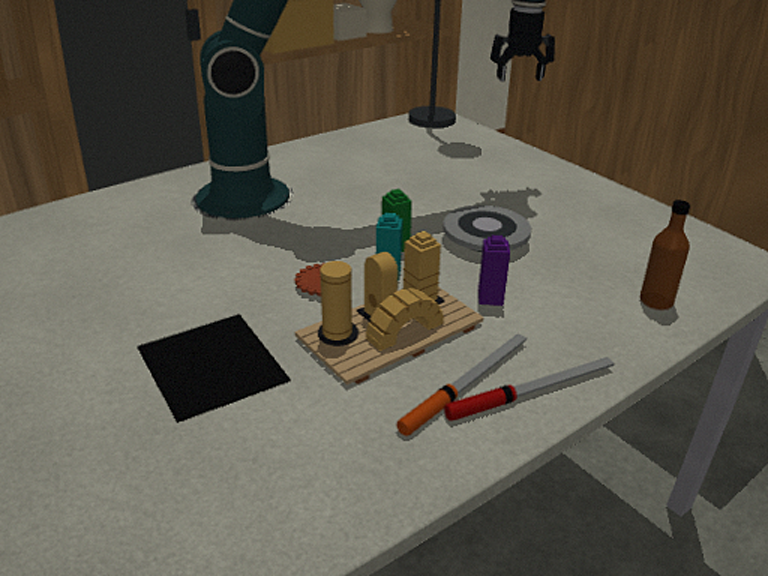

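View pics/top0b.png

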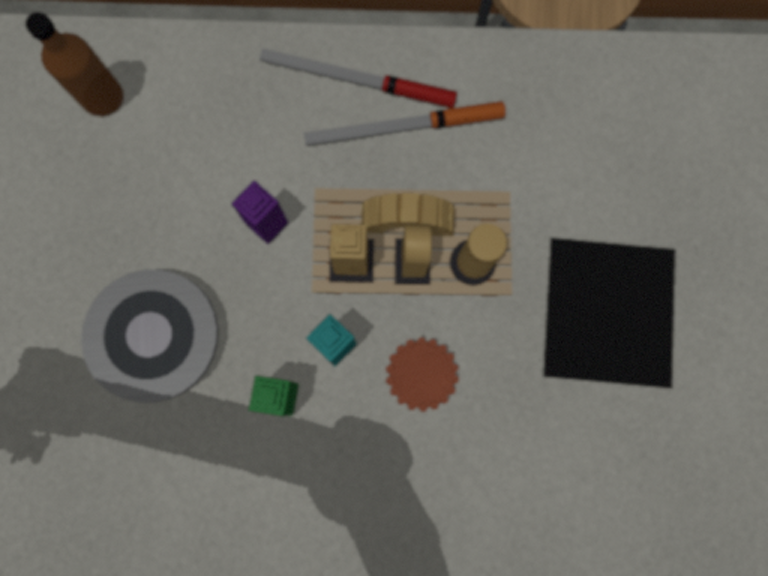

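Top view (x1.5) shows the yellow row on the board: pillar (348,245), slab (418,250), column (480,250), with the arch behind at (408,212). The mat is on the right (610,312), the turntable on the left (150,335) and the dish in front (422,374).

Could be taken for the pillar: green (272,395), turquoise (332,340) and purple (260,212), all to be left alone. My choice is the yellow pillar at (348,245).

Run:
```python
from h import *
t=grab_frame('top');s=grab_frame('scene')
P=lambda n,z,*p:print(n,z,onz(t,np.array(p)/1.5,z).round(3).tolist())
P('board corners',.016,(314,188),(510,190),(511,296),(313,294))
P('mat corners',.005,(551,238),(676,249),(672,387),(544,377))
P('turntable',.036,(150,335))
P('dish',.017,(422,374))
P('tops col',.140,(488,243)); P('slab top',.135,(418,238)); P('pillar top',.145,(349,237)); P('arch crown',.085,(408,208))
# two-view heights: column top centre, pillar tip, slab, mat centre, turntable centre
for n,a,b in (('col top',(488,243),(335,269)),('pillar tip',(349,236),(423,236)),('arch crown',(408,208),(405,300)),('tt',(150,335),(488,224)),('mat',(610,312),(213,366)),('green',(272,390),(397,193)),('turq',(330,327),(389,216)),('purp',(256,195),(495,239))):
    print(n,tri([t,s],[np.array(a)/1.5,np.array(b)/1.5]).round(3))
for o in('arch','column','slab','pillar'):
    for d in cut_out(o,t)[:2]:
        ys,xs=np.nonzero(d['region']);print(o,d['score'],xs.min(),xs.max(),ys.min(),ys.max(),cv2.minAreaRect(np.c_[xs,ys].astype(np.float32)))
```

```text
board corners 0.016 [[0.684, 0.105, 0.016], [0.688, -0.175, 0.016], [0.533, -0.175, 0.016], [0.531, 0.102, 0.016]]
mat corners 0.005 [[0.621, -0.236, 0.005], [0.608, -0.416, 0.005], [0.411, -0.4, 0.005], [0.422, -0.221, 0.005]]
turntable 0.036 [[0.468, 0.316, 0.036]]
dish 0.017 [[0.423, -0.051, 0.017]]
tops col 0.14 [[0.579, -0.123, 0.14]]
slab top 0.135 [[0.584, -0.037, 0.135]]
pillar top 0.145 [[0.581, 0.048, 0.145]]
arch crown 0.085 [[0.637, -0.026, 0.085]]
col top [ 0.579 -0.124  0.137]
pillar tip [0.583 0.047 0.143]
arch crown [ 0.638 -0.029  0.076]
tt [0.469 0.317 0.035]
mat [ 0.517 -0.318 -0.003]
green [0.395 0.137 0.124]
turq [0.47  0.066 0.127]
purp [0.636 0.165 0.125]
arch 0.88 241 302 129 157 ((271.5604553222656, 142.3985137939453), (61.48453903198242, 27.26361083984375), 2.1610796451568604)
column 0.89 305 336 150 184 ((320.8160400390625, 167.2311248779297), (25.544816970825195, 37.29737854003906), 29.05460548400879)
slab 0.79 268 287 150 184 ((277.5, 167.0), (34.0, 19.0), 90.0)
pillar 0.88 219 244 149 183 ((231.5, 166.0), (34.0, 25.0), 90.0)
pillar 0.81 204 237 210 243 ((220.75001525878906, 226.25001525878906), (28.284271240234375, 24.748735427856445), 45.0)
```

Call:
servo_tool(
  deltas=[
    {"x": 10,"y": -21,"z": 10,"rz": 0.05,"claw": 0.8},
    {"x": 29,"y": -62,"z": 20,"rz": 0.1,"claw": 0.8},
    {"x": 48,"y": -103,"z": 30,"rz": 0.15,"claw": 0.8},
    {"x": 67,"y": -144,"z": 40,"rz": 0.2,"claw": 0.8},
    {"x": 86,"y": -185,"z": 50,"rz": 0.25,"claw": 0.8},
    {"x": 105,"y": -226,"z": 60,"rz": 0.3,"claw": 0.8},
    {"x": 124,"y": -267,"z": 70,"rz": 0.35,"claw": 0.8},
    {"x": 143,"y": -308,"z": 80,"rz": 0.4,"claw": 0.8},
    {"x": 162,"y": -349,"z": 90,"rz": 0.43,"claw": 0.8},
    {"x": 181,"y": -390,"z": 100,"rz": 0.435,"claw": 0.8},
  ],
  grip_force=40,
)

```text
schema error: expected keys claw, x, y, z, rx, ry, rz
```

Call:
servo_tool(
  deltas=[
    {"x": 19,"y": -40},
    {"x": 38,"y": -80},
    {"x": 57,"y": -120},
    {"x": 76,"y": -160},
    {"x": 95,"y": -200},
    {"x": 105,"y": -225},
    {"x": 110,"y": -230},
    {"x": 110,"y": -230},
    {"x": 110,"y": -230},
    {"x": 110,"y": -230},
  ],
)

```text
schema error: expected keys claw, x, y, z, rx, ry, rz
```

Run:
```python
from h import *
st=robot.state();print(np.round(st['tcp_pos'],4),np.round(st['tcp_rot'],3).tolist(),st['clock'],st['finger_gap'])
w=grab_frame('wrist');print(ray(w,[[256,192]])[0])
save(cv2.resize(w['pixels'],(768,576)),'w1.png')
for o in('column','pillar','slab','arch','round_pad','square_pad','oblong_pad'):
    print(o,[(np.round(d['bbox'],1).tolist(),round(d['score'],2)) for d in find_in(o,w)[:2]])
```

```text
[0.2685 0.592  0.2313] [[0.911, 0.0, 0.413], [-0.413, 0.0, 0.911], [0.0, -1.0, 0.0]] 1.95 0.08510090035496592
[0.20281171 0.62056058 0.37316153]
column []
pillar []
slab []
arch []
round_pad []
square_pad []
oblong_pad []
```

View pics/w1.png

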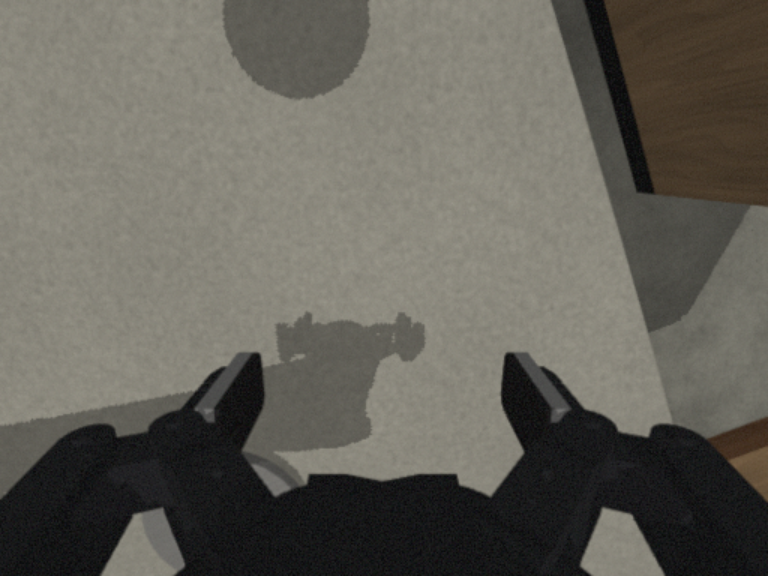

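The first wrist view shows only bare table, since both moves were refused for missing keys. The camera looks to the robot side of the tool. I'm resending with all keys.

Call:
servo_tool(
  deltas=[
    {"claw": 0.8,"x": 12,"y": -20,"z": 10,"rx": 0,"ry": 0,"rz": 0.05},
    {"claw": 0.8,"x": 34,"y": -60,"z": 20,"rx": 0,"ry": 0,"rz": 0.12},
    {"claw": 0.8,"x": 57,"y": -100,"z": 30,"rx": 0,"ry": 0,"rz": 0.2},
    {"claw": 0.8,"x": 80,"y": -140,"z": 40,"rx": 0,"ry": 0,"rz": 0.28},
    {"claw": 0.8,"x": 103,"y": -180,"z": 50,"rx": 0,"ry": 0,"rz": 0.35},
    {"claw": 0.8,"x": 126,"y": -220,"z": 60,"rx": 0,"ry": 0,"rz": 0.4},
    {"claw": 0.8,"x": 149,"y": -260,"z": 70,"rx": 0,"ry": 0,"rz": 0.43},
    {"claw": 0.8,"x": 172,"y": -300,"z": 80,"rx": 0,"ry": 0,"rz": 0.44},
    {"claw": 0.8,"x": 195,"y": -340,"z": 90,"rx": 0,"ry": 0,"rz": 0.44},
    {"claw": 0.8,"x": 218,"y": -380,"z": 100,"rx": 0,"ry": 0,"rz": 0.44},
  ],
  grip_force=40,
)

```text
clock: 3.35
tcp_pos: [0.4872, 0.2101, 0.3321]
tcp_rot: [[1.0, 0.001, -0.014], [0.014, 0.001, 1.0], [0.001, -1.0, 0.001]]
wrist_force: [0.7, -0.6, 0.1]
finger_gap: 0.0683
```

Call:
servo_tool(
  deltas=[
    {"claw": 0.8,"x": 23,"y": -40,"z": 0,"rx": 0,"ry": 0,"rz": 0},
    {"claw": 0.8,"x": 46,"y": -80,"z": 0,"rx": 0,"ry": 0,"rz": 0},
    {"claw": 0.8,"x": 69,"y": -120,"z": 0,"rx": 0,"ry": 0,"rz": 0},
    {"claw": 0.8,"x": 92,"y": -160,"z": 0,"rx": 0,"ry": 0,"rz": 0},
    {"claw": 0.8,"x": 115,"y": -200,"z": 0,"rx": 0,"ry": 0,"rz": 0},
    {"claw": 0.8,"x": 135,"y": -235,"z": 0,"rx": 0,"ry": 0,"rz": 0},
    {"claw": 0.8,"x": 144,"y": -252,"z": 0,"rx": 0,"ry": 0,"rz": 0},
    {"claw": 0.8,"x": 144,"y": -252,"z": 0,"rx": 0,"ry": 0,"rz": 0},
    {"claw": 0.8,"x": 144,"y": -252,"z": 0,"rx": 0,"ry": 0,"rz": 0},
    {"claw": 0.8,"x": 144,"y": -252,"z": 0,"rx": 0,"ry": 0,"rz": 0},
  ],
)

```text
clock: 4.35
tcp_pos: [0.6302, -0.0382, 0.3313]
tcp_rot: [[1.0, -0.0, -0.016], [0.016, 0.001, 1.0], [-0.0, -1.0, 0.001]]
wrist_force: [-0.5, 0.8, 0.8]
finger_gap: 0.0682
```

Run:
```python
from h import *
st=robot.state();print(np.round(st['tcp_pos'],4),np.round(st['tcp_rot'],3).tolist(),st['clock'],st['finger_gap'],np.round(st['joint_positions'],1))
w=grab_frame('wrist');print(ray(w,[[256,192]])[0])
import pickle;pickle.dump({k:w[k] for k in('pixels','mtx','dist_coeffs','R','t')},open('w1.pkl','wb'))
save(cv2.resize(w['pixels'],(768,576)),'w2.png')
for o in('column','pillar','slab','arch','round_pad','square_pad','oblong_pad'):
    print(o,[(np.round(d['bbox'],1).tolist(),round(d['score'],2)) for d in find_in(o,w)[:2]])
```

```text
[ 0.6302 -0.0382  0.3313] [[1.0, -0.0, -0.016], [0.016, 0.001, 1.0], [-0.0, -1.0, 0.001]] 4.35 0.0682147769530773 [-11.8  20.5  16.5  88.8  -6.1  71.6  96.5]
[ 0.55812254 -0.04052303  0.47317496]
column [([192.6, 128.8, 54.9, 36.7], 0.87)]
pillar [([385.0, 7.0, 43.8, 14.0], 0.8), ([321.9, 128.1, 45.2, 38.5], 0.71)]
slab [([256.6, 129.9, 31.2, 36.6], 0.79)]
arch [([263.0, 162.5, 77.8, 39.2], 0.75), ([209.5, 123.5, 33.0, 38.6], 0.69)]
round_pad [([207.4, 122.2, 33.9, 39.3], 0.72)]
square_pad [([307.5, 123.6, 41.3, 36.1], 0.72)]
oblong_pad [([257.4, 122.1, 29.2, 44.7], 0.94)]
```

View pics/w2.png

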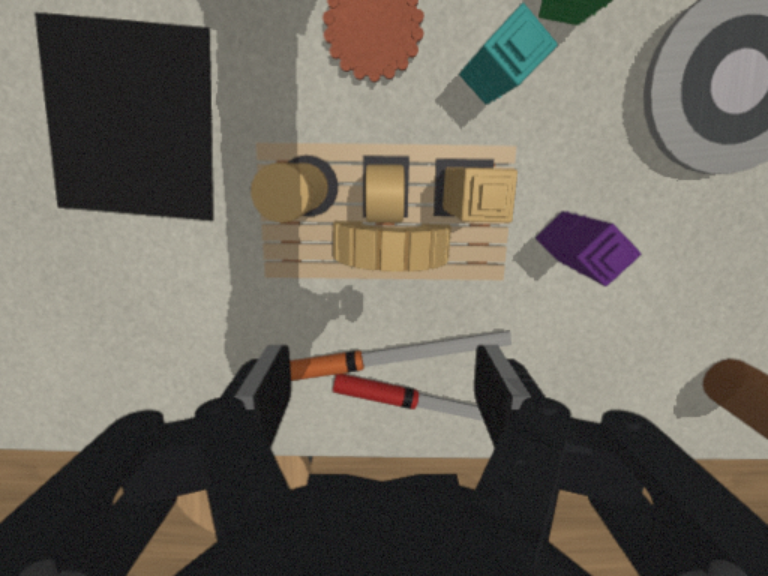

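Wrist view, viewed 4 (x1.5): column top (277,192), slab crown (385,193) and yellow pillar tip (493,195), with the arch crown at (393,248) behind them. Oblong pad is at (386,188), mat upper left, turntable upper right. Turquoise (520,40) and purple (605,250) stand apart.

Run:
```python
from h import *
w=grab_frame('wrist');t=grab_frame('top');s=grab_frame('scene')
S=lambda *p:np.array(p)/1.5
for n,a,b,c in (('col top',(277,192),(488,243),(335,269)),('pillar tip',(493,195),(349,236),(423,236)),('arch crown',(393,250),(408,208),None),('slab top',(385,193),(418,238),None)):
    print(n,'tw',tri([w,t],[S(*a),S(*b)]).round(4), 'all',tri([w,t,s],[S(*a),S(*b),S(*c)]).round(4) if c else '')
def P(n,z,*p):
    q=onz(w,np.array(p)/1.5,z);print(n,z,'mean',q.mean(0).round(4).tolist(),q[:,:2].round(3).tolist())
P('col',.140,(277,192));P('slab',.135,(365,193),(405,193));P('pil tip',.145,(476,178),(511,178),(511,212),(476,212));P('arch',.085,(334,250),(450,246),(393,228),(393,271))
P('arch crown',.085,(393,228),(393,271))
P('pillar top 110 edge',.130,(514,168),(516,221))
P('board',.016,(256,144),(517,145),(503,278),(266,278))
P('mat',.005,(36,13),(209,29),(213,219),(58,207))
# segment dark pads
hsv=cv2.cvtColor(w['pixels'],cv2.COLOR_RGB2HSV)
for o,z in(('round_pad',.02),('square_pad',.02),('oblong_pad',.02),('side_mat',.005),('turntable',.036),('column',.14),('slab',.135)):
    for d in cut_out(o,w)[:1]:
        m=d['region'];ys,xs=np.nonzero(m);q=onz(w,np.c_[xs,ys],z);print(o,round(d['score'],2),'x',q[:,0].min().round(4),q[:,0].max().round(4),'y',q[:,1].min().round(4),q[:,1].max().round(4))
```

```text
col top tw [ 0.5785 -0.1239  0.1428] all [ 0.5794 -0.1248  0.1381]
pillar tip tw [0.58   0.0468 0.1496] all [0.5811 0.0478 0.1422]
arch crown tw [ 0.6407 -0.0281  0.0699] all 
slab top tw [ 0.5786 -0.0374  0.1556] all 
col 0.14 mean [0.5794, -0.126, 0.14] [[0.579, -0.126]]
slab 0.135 mean [0.5793, -0.039, 0.135] [[0.58, -0.055], [0.579, -0.023]]
pil tip 0.145 mean [0.579, 0.0472, 0.145] [[0.566, 0.032], [0.566, 0.06], [0.592, 0.063], [0.592, 0.034]]
arch 0.085 mean [0.6355, -0.0304, 0.085] [[0.637, -0.087], [0.632, 0.025], [0.615, -0.03], [0.658, -0.029]]
arch crown 0.085 mean [0.6364, -0.0299, 0.085] [[0.615, -0.03], [0.658, -0.029]]
pillar top 110 edge 0.13 mean [0.5795, 0.0692, 0.13] [[0.558, 0.066], [0.601, 0.072]]
board 0.016 mean [0.6097, -0.037, 0.016] [[0.537, -0.177], [0.534, 0.103], [0.682, 0.102], [0.686, -0.176]]
mat 0.005 mean [0.5154, -0.3177, 0.005] [[0.41, -0.399], [0.425, -0.221], [0.619, -0.236], [0.607, -0.415]]
round_pad 0.63 x 0.5473 0.6093 y -0.1361 -0.0897
square_pad 0.67 x 0.5474 0.6089 y 0.0166 0.0781
oblong_pad 0.58 x 0.5458 0.6111 y -0.0606 -0.0119
turntable 0.57 x 0.398 0.5568 y 0.2186 0.3616
column 0.8 x 0.5559 0.6023 y -0.1463 -0.0854
slab 0.83 x 0.556 0.603 y -0.0545 -0.022
```

Call:
servo_tool(
  deltas=[
    {"claw": 0.8,"x": -13,"y": -22,"z": -30,"rx": 0,"ry": 0,"rz": 0},
    {"claw": 0.8,"x": -26,"y": -44,"z": -65,"rx": 0,"ry": 0,"rz": 0},
    {"claw": 0.8,"x": -39,"y": -66,"z": -100,"rx": 0,"ry": 0,"rz": 0},
    {"claw": 0.8,"x": -51,"y": -86,"z": -130,"rx": 0,"ry": 0,"rz": 0},
    {"claw": 0.8,"x": -51,"y": -86,"z": -150,"rx": 0,"ry": 0,"rz": 0},
    {"claw": 0.8,"x": -51,"y": -86,"z": -180,"rx": 0,"ry": 0,"rz": 0},
    {"claw": 0.8,"x": -51,"y": -86,"z": -210,"rx": 0,"ry": 0,"rz": 0},
    {"claw": 0.8,"x": -51,"y": -86,"z": -235,"rx": 0,"ry": 0,"rz": 0},
    {"claw": 0.8,"x": -51,"y": -86,"z": -250,"rx": 0,"ry": 0,"rz": 0},
    {"claw": 0.8,"x": -51,"y": -86,"z": -250,"rx": 0,"ry": 0,"rz": 0},
  ],
)

```text
clock: 6.25
tcp_pos: [0.5782, -0.1258, 0.0793]
tcp_rot: [[1.0, -0.004, -0.014], [0.014, 0.0, 1.0], [-0.004, -1.0, 0.0]]
wrist_force: [-0.5, 0.5, -0.1]
finger_gap: 0.0685
```

Call:
servo_tool(
  deltas=[
    {"claw": 0.7,"x": 0,"y": 0,"z": 0,"rx": 0,"ry": 0,"rz": 0},
    {"claw": 0.6,"x": 0,"y": 0,"z": 0,"rx": 0,"ry": 0,"rz": 0},
    {"claw": 0.5,"x": 0,"y": 0,"z": 0,"rx": 0,"ry": 0,"rz": 0},
    {"claw": 0.4,"x": 0,"y": 0,"z": 0,"rx": 0,"ry": 0,"rz": 0},
    {"claw": 0.2,"x": 0,"y": 0,"z": 0,"rx": 0,"ry": 0,"rz": 0},
    {"claw": 0,"x": 0,"y": 0,"z": 0,"rx": 0,"ry": 0,"rz": 0},
    {"claw": 0,"x": 0,"y": 0,"z": 0,"rx": 0,"ry": 0,"rz": 0},
    {"claw": 0,"x": 0,"y": 0,"z": 0,"rx": 0,"ry": 0,"rz": 0},
    {"claw": 0,"x": 0,"y": 0,"z": 5,"rx": 0,"ry": 0,"rz": 0},
    {"claw": 0,"x": 0,"y": 0,"z": 10,"rx": 0,"ry": 0,"rz": 0},
  ],
)

```text
clock: 7.25
tcp_pos: [0.5788, -0.1263, 0.0912]
tcp_rot: [[1.0, -0.001, -0.014], [0.014, -0.0, 1.0], [-0.001, -1.0, -0.0]]
wrist_force: [-0.4, -0.0, -3.4]
finger_gap: 0.0472
```

Call:
servo_tool(
  deltas=[
    {"claw": 0,"x": 0,"y": 0,"z": 15,"rx": 0,"ry": 0,"rz": 0},
    {"claw": 0,"x": -10,"y": -15,"z": 30,"rx": 0,"ry": 0,"rz": 0},
    {"claw": 0,"x": -30,"y": -45,"z": 30,"rx": 0,"ry": 0,"rz": 0},
    {"claw": 0,"x": -50,"y": -80,"z": 30,"rx": 0,"ry": 0,"rz": 0},
    {"claw": 0,"x": -70,"y": -115,"z": 30,"rx": 0,"ry": 0,"rz": 0},
    {"claw": 0,"x": -90,"y": -150,"z": 20,"rx": 0,"ry": 0,"rz": 0},
    {"claw": 0,"x": -110,"y": -178,"z": 10,"rx": 0,"ry": 0,"rz": 0},
    {"claw": 0,"x": -120,"y": -192,"z": 0,"rx": 0,"ry": 0,"rz": 0},
    {"claw": 0,"x": -120,"y": -192,"z": -10,"rx": 0,"ry": 0,"rz": 0},
    {"claw": 0,"x": -120,"y": -192,"z": -15,"rx": 0,"ry": 0,"rz": 0},
  ],
)

```text
clock: 8.25
tcp_pos: [0.4594, -0.3177, 0.076]
tcp_rot: [[1.0, -0.0, -0.014], [0.014, 0.001, 1.0], [-0.0, -1.0, 0.001]]
wrist_force: [-0.4, 0.2, -3.2]
finger_gap: 0.0477
```

Call:
servo_tool(
  deltas=[
    {"claw": 0,"x": 0,"y": 0,"z": -3,"rx": 0,"ry": 0,"rz": 0},
    {"claw": 0,"x": 0,"y": 0,"z": -6,"rx": 0,"ry": 0,"rz": 0},
    {"claw": 0,"x": 0,"y": 0,"z": -8,"rx": 0,"ry": 0,"rz": 0},
    {"claw": 0,"x": 0,"y": 0,"z": -9,"rx": 0,"ry": 0,"rz": 0},
    {"claw": 0,"x": 0,"y": 0,"z": -9,"rx": 0,"ry": 0,"rz": 0},
    {"claw": 0.6,"x": 0,"y": 0,"z": -9,"rx": 0,"ry": 0,"rz": 0},
    {"claw": 0.7,"x": 0,"y": 0,"z": -9,"rx": 0,"ry": 0,"rz": 0},
    {"claw": 0.8,"x": 0,"y": 0,"z": -9,"rx": 0,"ry": 0,"rz": 0},
    {"claw": 0.8,"x": 0,"y": 0,"z": 0,"rx": 0,"ry": 0,"rz": 0},
    {"claw": 0.8,"x": 0,"y": 0,"z": 30,"rx": 0,"ry": 0,"rz": 0},
  ],
)

```text
clock: 9.25
tcp_pos: [0.4578, -0.3171, 0.1048]
tcp_rot: [[1.0, -0.005, -0.014], [0.014, 0.002, 1.0], [-0.005, -1.0, 0.002]]
wrist_force: [0.5, -0.6, -0.5]
finger_gap: 0.0685
```

Call:
servo_tool(
  deltas=[
    {"claw": 0.75,"x": 0,"y": 0,"z": 40,"rx": 0,"ry": 0,"rz": 0},
    {"claw": 0.75,"x": 10,"y": 20,"z": 75,"rx": 0,"ry": 0,"rz": 0},
    {"claw": 0.75,"x": 26,"y": 60,"z": 95,"rx": 0,"ry": 0,"rz": 0},
    {"claw": 0.75,"x": 43,"y": 100,"z": 95,"rx": 0,"ry": 0,"rz": 0},
    {"claw": 0.75,"x": 60,"y": 140,"z": 95,"rx": 0,"ry": 0,"rz": 0},
    {"claw": 0.75,"x": 77,"y": 180,"z": 95,"rx": 0,"ry": 0,"rz": 0},
    {"claw": 0.75,"x": 94,"y": 220,"z": 95,"rx": 0,"ry": 0,"rz": 0},
    {"claw": 0.75,"x": 111,"y": 255,"z": 95,"rx": 0,"ry": 0,"rz": 0},
    {"claw": 0.75,"x": 120,"y": 278,"z": 85,"rx": 0,"ry": 0,"rz": 0},
    {"claw": 0.75,"x": 120,"y": 278,"z": 75,"rx": 0,"ry": 0,"rz": 0},
  ],
)

```text
clock: 10.25
tcp_pos: [0.5811, -0.0352, 0.1817]
tcp_rot: [[1.0, 0.002, -0.021], [0.021, 0.002, 1.0], [0.002, -1.0, 0.002]]
wrist_force: [0.9, -0.2, -0.1]
finger_gap: 0.0644
```

Call:
servo_tool(
  deltas=[
    {"claw": 0.75,"x": 0,"y": 0,"z": -25,"rx": 0,"ry": 0,"rz": 0},
    {"claw": 0.75,"x": 0,"y": 0,"z": -55,"rx": 0,"ry": 0,"rz": 0},
    {"claw": 0.75,"x": 0,"y": 0,"z": -85,"rx": 0,"ry": 0,"rz": 0},
    {"claw": 0.75,"x": 0,"y": 0,"z": -100,"rx": 0,"ry": 0,"rz": 0},
    {"claw": 0.75,"x": 0,"y": 0,"z": -100,"rx": 0,"ry": 0,"rz": 0},
    {"claw": 0.6,"x": 0,"y": 0,"z": -100,"rx": 0,"ry": 0,"rz": 0},
    {"claw": 0.45,"x": 0,"y": 0,"z": -100,"rx": 0,"ry": 0,"rz": 0},
    {"claw": 0.3,"x": 0,"y": 0,"z": -100,"rx": 0,"ry": 0,"rz": 0},
    {"claw": 0,"x": 0,"y": 0,"z": -100,"rx": 0,"ry": 0,"rz": 0},
    {"claw": 0,"x": 0,"y": 0,"z": -100,"rx": 0,"ry": 0,"rz": 0},
  ],
)

```text
clock: 11.25
tcp_pos: [0.5807, -0.0399, 0.0829]
tcp_rot: [[1.0, 0.003, -0.014], [0.014, 0.0, 1.0], [0.003, -1.0, 0.0]]
wrist_force: [0.2, -0.1, 7.1]
finger_gap: 0.0313
```

Call:
servo_tool(
  deltas=[
    {"claw": 0,"x": 0,"y": 0,"z": 20,"rx": 0,"ry": 0,"rz": 0},
    {"claw": 0,"x": 0,"y": -15,"z": 40,"rx": 0,"ry": 0,"rz": 0},
    {"claw": 0,"x": -9,"y": -55,"z": 45,"rx": 0,"ry": 0,"rz": 0},
    {"claw": 0,"x": -18,"y": -95,"z": 45,"rx": 0,"ry": 0,"rz": 0},
    {"claw": 0,"x": -27,"y": -135,"z": 45,"rx": 0,"ry": 0,"rz": 0},
    {"claw": 0,"x": -36,"y": -175,"z": 45,"rx": 0,"ry": 0,"rz": 0},
    {"claw": 0,"x": -46,"y": -215,"z": 40,"rx": 0,"ry": 0,"rz": 0},
    {"claw": 0,"x": -56,"y": -250,"z": 30,"rx": 0,"ry": 0,"rz": 0},
    {"claw": 0,"x": -63,"y": -270,"z": 15,"rx": 0,"ry": 0,"rz": 0},
    {"claw": 0,"x": -63,"y": -278,"z": 0,"rx": 0,"ry": 0,"rz": 0},
  ],
)

```text
clock: 12.25
tcp_pos: [0.5145, -0.3214, 0.0808]
tcp_rot: [[1.0, -0.001, -0.009], [0.009, -0.001, 1.0], [-0.001, -1.0, -0.001]]
wrist_force: [0.5, -0.7, -1.7]
finger_gap: 0.0315
```

Call:
servo_tool(
  deltas=[
    {"claw": 0,"x": 0,"y": 0,"z": -6,"rx": 0,"ry": 0,"rz": 0},
    {"claw": 0,"x": 0,"y": 0,"z": -11,"rx": 0,"ry": 0,"rz": 0},
    {"claw": 0,"x": 0,"y": 0,"z": -14,"rx": 0,"ry": 0,"rz": 0},
    {"claw": 0,"x": 0,"y": 0,"z": -15,"rx": 0,"ry": 0,"rz": 0},
    {"claw": 0,"x": 0,"y": 0,"z": -15,"rx": 0,"ry": 0,"rz": 0},
    {"claw": 0.45,"x": 0,"y": 0,"z": -15,"rx": 0,"ry": 0,"rz": 0},
    {"claw": 0.6,"x": 0,"y": 0,"z": -15,"rx": 0,"ry": 0,"rz": 0},
    {"claw": 0.8,"x": 0,"y": 0,"z": -15,"rx": 0,"ry": 0,"rz": 0},
    {"claw": 0.8,"x": 0,"y": 0,"z": 0,"rx": 0,"ry": 0,"rz": 0},
    {"claw": 0.8,"x": 0,"y": 0,"z": 35,"rx": 0,"ry": 0,"rz": 0},
  ],
)

```text
clock: 13.25
tcp_pos: [0.5148, -0.3169, 0.1149]
tcp_rot: [[1.0, -0.005, -0.014], [0.014, 0.003, 1.0], [-0.005, -1.0, 0.003]]
wrist_force: [-0.5, -0.0, -0.1]
finger_gap: 0.0681
```

Call:
servo_tool(
  deltas=[
    {"claw": 0.8,"x": 0,"y": 0,"z": 40,"rx": 0,"ry": 0,"rz": 0},
    {"claw": 0.8,"x": 2,"y": 20,"z": 75,"rx": 0,"ry": 0,"rz": 0},
    {"claw": 0.8,"x": 9,"y": 62,"z": 85,"rx": 0,"ry": 0,"rz": 0},
    {"claw": 0.8,"x": 17,"y": 107,"z": 85,"rx": 0,"ry": 0,"rz": 0},
    {"claw": 0.8,"x": 25,"y": 152,"z": 85,"rx": 0,"ry": 0,"rz": 0},
    {"claw": 0.8,"x": 33,"y": 197,"z": 85,"rx": 0,"ry": 0,"rz": 0},
    {"claw": 0.8,"x": 41,"y": 242,"z": 85,"rx": 0,"ry": 0,"rz": 0},
    {"claw": 0.8,"x": 49,"y": 287,"z": 85,"rx": 0,"ry": 0,"rz": 0},
    {"claw": 0.8,"x": 57,"y": 332,"z": 85,"rx": 0,"ry": 0,"rz": 0},
    {"claw": 0.8,"x": 63,"y": 364,"z": 80,"rx": 0,"ry": 0,"rz": 0},
  ],
)

```text
clock: 14.25
tcp_pos: [0.5804, 0.0497, 0.1981]
tcp_rot: [[1.0, 0.003, -0.017], [0.017, 0.001, 1.0], [0.003, -1.0, 0.001]]
wrist_force: [-0.7, -0.2, -0.1]
finger_gap: 0.0685
```

Call:
servo_tool(
  deltas=[
    {"claw": 0.8,"x": 0,"y": 0,"z": -5,"rx": 0,"ry": 0,"rz": 0},
    {"claw": 0.8,"x": 0,"y": 0,"z": -30,"rx": 0,"ry": 0,"rz": 0},
    {"claw": 0.8,"x": 0,"y": 0,"z": -65,"rx": 0,"ry": 0,"rz": 0},
    {"claw": 0.8,"x": 0,"y": 0,"z": -95,"rx": 0,"ry": 0,"rz": 0},
    {"claw": 0.8,"x": 0,"y": 0,"z": -113,"rx": 0,"ry": 0,"rz": 0},
    {"claw": 0.7,"x": 0,"y": 0,"z": -113,"rx": 0,"ry": 0,"rz": 0},
    {"claw": 0.6,"x": 0,"y": 0,"z": -113,"rx": 0,"ry": 0,"rz": 0},
    {"claw": 0.4,"x": 0,"y": 0,"z": -113,"rx": 0,"ry": 0,"rz": 0},
    {"claw": 0,"x": 0,"y": 0,"z": -113,"rx": 0,"ry": 0,"rz": 0},
    {"claw": 0,"x": 0,"y": 0,"z": -113,"rx": 0,"ry": 0,"rz": 0},
  ],
)

```text
clock: 15.25
tcp_pos: [0.5806, 0.0462, 0.0849]
tcp_rot: [[1.0, 0.003, -0.014], [0.014, 0.001, 1.0], [0.003, -1.0, 0.001]]
wrist_force: [-0.4, 0.9, 4.9]
finger_gap: 0.044
```

Call:
servo_tool(
  deltas=[
    {"claw": 0,"x": 0,"y": 0,"z": 20,"rx": 0,"ry": 0,"rz": 0},
    {"claw": 0,"x": 0,"y": -20,"z": 40,"rx": 0,"ry": 0,"rz": 0},
    {"claw": 0,"x": 0,"y": -62,"z": 50,"rx": 0,"ry": 0,"rz": 0},
    {"claw": 0,"x": 0,"y": -107,"z": 50,"rx": 0,"ry": 0,"rz": 0},
    {"claw": 0,"x": 0,"y": -152,"z": 50,"rx": 0,"ry": 0,"rz": 0},
    {"claw": 0,"x": 0,"y": -197,"z": 50,"rx": 0,"ry": 0,"rz": 0},
    {"claw": 0,"x": 1,"y": -242,"z": 50,"rx": 0,"ry": 0,"rz": 0},
    {"claw": 0,"x": 1,"y": -287,"z": 45,"rx": 0,"ry": 0,"rz": 0},
    {"claw": 0,"x": 1,"y": -330,"z": 35,"rx": 0,"ry": 0,"rz": 0},
    {"claw": 0,"x": 1,"y": -362,"z": 20,"rx": 0,"ry": 0,"rz": 0},
  ],
)

```text
clock: 16.25
tcp_pos: [0.5797, -0.3204, 0.1037]
tcp_rot: [[1.0, 0.001, -0.011], [0.011, -0.003, 1.0], [0.001, -1.0, -0.003]]
wrist_force: [0.2, -0.7, -2.6]
finger_gap: 0.044
```

Call:
servo_tool(
  deltas=[
    {"claw": 0,"x": 0,"y": 0,"z": -10,"rx": 0,"ry": 0,"rz": 0},
    {"claw": 0,"x": 0,"y": 0,"z": -22,"rx": 0,"ry": 0,"rz": 0},
    {"claw": 0,"x": 0,"y": 0,"z": -31,"rx": 0,"ry": 0,"rz": 0},
    {"claw": 0,"x": 0,"y": 0,"z": -35,"rx": 0,"ry": 0,"rz": 0},
    {"claw": 0,"x": 0,"y": 0,"z": -35,"rx": 0,"ry": 0,"rz": 0},
    {"claw": 0.6,"x": 0,"y": 0,"z": -35,"rx": 0,"ry": 0,"rz": 0},
    {"claw": 0.7,"x": 0,"y": 0,"z": -35,"rx": 0,"ry": 0,"rz": 0},
    {"claw": 0.8,"x": 0,"y": 0,"z": -35,"rx": 0,"ry": 0,"rz": 0},
    {"claw": 0.8,"x": 0,"y": 0,"z": -15,"rx": 0,"ry": 0,"rz": 0},
    {"claw": 0.8,"x": 0,"y": 0,"z": 20,"rx": 0,"ry": 0,"rz": 0},
  ],
)

```text
clock: 17.25
tcp_pos: [0.5789, -0.3148, 0.1211]
tcp_rot: [[1.0, -0.005, -0.015], [0.015, 0.002, 1.0], [-0.005, -1.0, 0.002]]
wrist_force: [0.2, -0.5, 0.2]
finger_gap: 0.0684
```

Run:
```python
from h import *
st=robot.state();print(np.round(st['tcp_pos'],4),st['clock'],np.round(st['joint_positions'],1))
t=grab_frame('top');s=grab_frame('scene')
a=cv2.resize(t['pixels'][90:330,60:480],None,fx=1.6,fy=1.6,interpolation=cv2.INTER_CUBIC)
save(a,'t3.png')
for o,z in(('round_pad',.02),('square_pad',.02),('oblong_pad',.02),('side_mat',.005),('turntable',.036)):
    for d in cut_out(o,t)[:1]:
        m=d['region'];ys,xs=np.nonzero(m);q=onz(t,np.c_[xs,ys],z);print(o,round(d['score'],2),'x',q[:,0].min().round(4),q[:,0].max().round(4),'y',q[:,1].min().round(4),q[:,1].max().round(4),q.mean(0).round(4))
for d in cut_out('arch',t)[:1]:
    ys,xs=np.nonzero(d['region']);print(xs.min(),xs.max(),ys.min(),ys.max())
```

```text
[ 0.5789 -0.3148  0.1211] 17.25 [ 17.5  34.7  11.4  95.6  -8.3  50.9 123. ]
round_pad 0.97 x 0.547 0.6118 y -0.1522 -0.0866 [ 0.5795 -0.1194  0.02  ]
square_pad 0.59 x 0.5485 0.611 y 0.0202 0.0816 [0.5797 0.0505 0.02  ]
oblong_pad 0.72 x 0.5474 0.6126 y -0.0594 -0.0104 [ 0.5799 -0.0351  0.02  ]
side_mat 0.85 x 0.4106 0.6203 y -0.4136 -0.22 [ 0.5076 -0.3048  0.005 ]
turntable 0.79 x 0.3814 0.5593 y 0.2261 0.4059 [0.4684 0.3164 0.036 ]
241 302 129 157
```

View pics/t3.png

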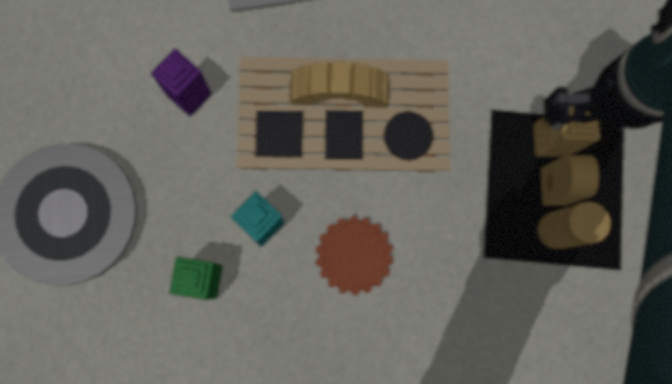

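Top crop, viewed 5: column, slab and pillar stand upright on the mat, the pads are free, and arch, dish and look-alikes are untouched. Next I turn the jaws for the arch and look from near.

Call:
servo_tool(
  deltas=[
    {"claw": 0.8,"x": 0,"y": 0,"z": 40,"rx": 0,"ry": 0,"rz": 0},
    {"claw": 0.8,"x": 3,"y": 15,"z": 80,"rx": 0,"ry": 0,"rz": -0.145},
    {"claw": 0.8,"x": 6,"y": 40,"z": 110,"rx": 0,"ry": 0,"rz": -0.29},
    {"claw": 0.8,"x": 9,"y": 70,"z": 130,"rx": 0,"ry": 0,"rz": -0.435},
    {"claw": 0.8,"x": 12,"y": 100,"z": 150,"rx": 0,"ry": 0,"rz": -0.58},
    {"claw": 0.8,"x": 15,"y": 130,"z": 165,"rx": 0,"ry": 0,"rz": -0.725},
    {"claw": 0.8,"x": 18,"y": 160,"z": 175,"rx": 0,"ry": 0,"rz": -0.87},
    {"claw": 0.8,"x": 20,"y": 190,"z": 180,"rx": 0,"ry": 0,"rz": -1.015},
    {"claw": 0.8,"x": 20,"y": 205,"z": 180,"rx": 0,"ry": 0,"rz": -1.16},
    {"claw": 0.8,"x": 20,"y": 215,"z": 180,"rx": 0,"ry": 0,"rz": -1.305},
  ],
)

```text
clock: 18.65
tcp_pos: [0.6005, -0.0987, 0.3025]
tcp_rot: [[0.273, -0.001, 0.962], [-0.962, 0.001, 0.273], [-0.001, -1.0, -0.001]]
wrist_force: [-0.1, -0.2, 0.5]
finger_gap: 0.0685
```

Call:
servo_tool(
  deltas=[
    {"claw": 0.8,"x": 0,"y": 0,"z": 0,"rx": 0,"ry": 0,"rz": -0.13},
    {"claw": 0.8,"x": 0,"y": 0,"z": 0,"rx": 0,"ry": 0,"rz": -0.265},
    {"claw": 0.8,"x": 0,"y": 0,"z": 0,"rx": 0,"ry": 0,"rz": -0.265},
    {"claw": 0.8,"x": 0,"y": 0,"z": 0,"rx": 0,"ry": 0,"rz": -0.265},
    {"claw": 0.8,"x": 0,"y": 0,"z": 0,"rx": 0,"ry": 0,"rz": -0.265},
    {"claw": 0.8,"x": 0,"y": 0,"z": 0,"rx": 0,"ry": 0,"rz": -0.265},
    {"claw": 0.8,"x": 0,"y": 0,"z": 0,"rx": 0,"ry": 0,"rz": -0.265},
    {"claw": 0.8,"x": 0,"y": 0,"z": 0,"rx": 0,"ry": 0,"rz": -0.265},
    {"claw": 0.8,"x": 0,"y": 0,"z": 0,"rx": 0,"ry": 0,"rz": -0.265},
    {"claw": 0.8,"x": 0,"y": 0,"z": 0,"rx": 0,"ry": 0,"rz": -0.265},
  ],
)

```text
clock: 19.65
tcp_pos: [0.6005, -0.1011, 0.3033]
tcp_rot: [[0.015, 0.0, 1.0], [-1.0, -0.0, 0.015], [0.0, -1.0, 0.0]]
wrist_force: [0.4, -0.0, 0.1]
finger_gap: 0.0684
```

Run:
```python
from h import *
st=robot.state();print(np.round(st['tcp_pos'],4),np.round(st['tcp_rot'],3).tolist(),st['clock'],np.round(st['joint_positions'],1))
w=grab_frame('wrist');print(ray(w,[[256,192]])[0])
save(cv2.resize(w['pixels'],(768,576)),'w4.png')
for o,z in(('round_pad',.02),('square_pad',.02),('oblong_pad',.02)):
    for d in cut_out(o,w)[:1]:
        m=d['region'];ys,xs=np.nonzero(m);q=onz(w,np.c_[xs,ys],z);print(o,round(d['score'],2),'x',q[:,0].min().round(4),q[:,0].max().round(4),'y',q[:,1].min().round(4),q[:,1].max().round(4),q.mean(0).round(4))
```

```text
[ 0.6005 -0.1011  0.3033] [[0.015, 0.0, 1.0], [-1.0, -0.0, 0.015], [0.0, -1.0, 0.0]] 19.65 [-15.3  20.1  28.3  94.8 -10.1  67.7  16.3]
[ 0.59899087 -0.03041368  0.44519262]
round_pad 0.74 x 0.5472 0.61 y -0.1527 -0.0872 [ 0.5792 -0.1197  0.02  ]
square_pad 0.65 x 0.5473 0.6106 y 0.0165 0.0798 [0.5787 0.0489 0.02  ]
oblong_pad 0.72 x 0.6165 0.668 y -0.0945 0.0368 [ 0.6419 -0.026   0.02  ]
```

View pics/w4.png

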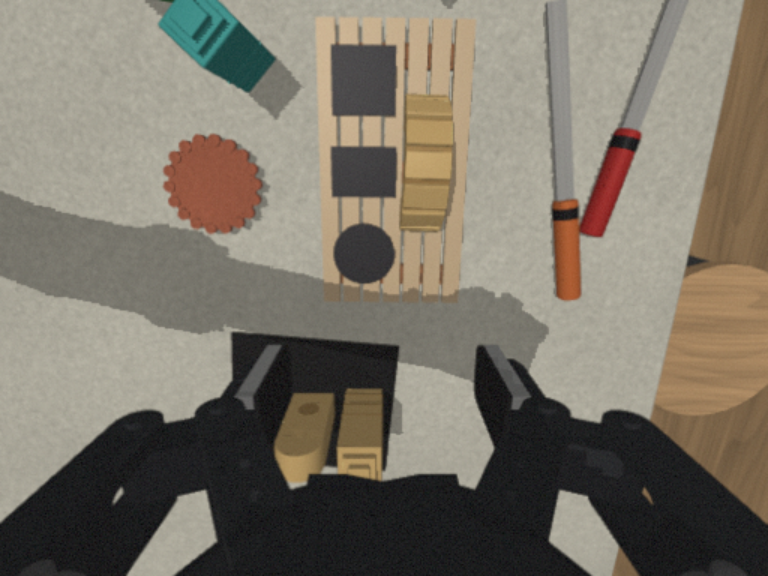

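Wrist view, viewed 6: arch crown block around (428,164). Pads are free at (364,80), (364,172) and (364,253). Dish at (213,184) and turquoise piece upper left, both clear of the path.

Run:
```python
from h import *
w=grab_frame('wrist');t=grab_frame('top')
def P(n,z,*p):
    q=onz(w,np.array(p)/1.5,z);print(n,z,'mean',q.mean(0).round(4).tolist(),q[:,:2].round(4).tolist())
P('crown',.085,(405,148),(451,150),(451,179),(405,178))
P('feet low',.016,(407,95),(450,97),(401,230),(438,231))
P('oblong',.02,(333,147),(396,147),(396,196),(334,197))
P('square',.02,(332,45),(396,45),(396,115),(332,115))
P('board',.016,(316,17),(474,20),(459,302),(325,300))
print('crown two-view',tri([w,t],[np.array((428,164))/1.5,np.array((408,208))/1.5]).round(4))
d=cut_out('arch',w)[0];ys,xs=np.nonzero(d['region']);print(xs.min()*1.5,xs.max()*1.5,ys.min()*1.5,ys.max()*1.5)
d=cut_out('turntable',t)[0];ys,xs=np.nonzero(d['region']);q=onz(t,np.c_[xs,ys],.036)[:,:2];print('tt',cv2.minEnclosingCircle(q.astype(np.float32)))
```

```text
crown 0.085 mean [0.6377, -0.0282, 0.085] [[0.6177, -0.0156], [0.6566, -0.0166], [0.6581, -0.0404], [0.6184, -0.0402]]
feet low 0.016 mean [0.6409, -0.03, 0.016] [[0.6217, 0.0364], [0.6637, 0.0353], [0.6195, -0.0956], [0.6589, -0.0961]]
oblong 0.02 mean [0.581, -0.0368, 0.02] [[0.5492, -0.013], [0.612, -0.0121], [0.6132, -0.06], [0.5494, -0.062]]
square 0.02 mean [0.5799, 0.0479, 0.02] [[0.5499, 0.0781], [0.6098, 0.079], [0.6113, 0.0176], [0.5488, 0.0167]]
board 0.016 mean [0.6101, -0.0365, 0.016] [[0.5349, 0.1024], [0.6822, 0.1022], [0.6867, -0.1754], [0.5368, -0.1753]]
crown two-view [ 0.6384 -0.0273  0.0806]
399.0 451.5 93.0 229.5
tt ((0.47004520893096924, 0.31692278385162354), 0.09219726175069809)
```

Call:
servo_tool(
  deltas=[
    {"claw": 0.8,"x": 8,"y": 14,"z": -20,"rx": 0,"ry": 0,"rz": 0},
    {"claw": 0.8,"x": 18,"y": 34,"z": -55,"rx": 0,"ry": 0,"rz": 0},
    {"claw": 0.8,"x": 28,"y": 54,"z": -90,"rx": 0,"ry": 0,"rz": 0},
    {"claw": 0.8,"x": 38,"y": 72,"z": -125,"rx": 0,"ry": 0,"rz": 0},
    {"claw": 0.8,"x": 38,"y": 72,"z": -150,"rx": 0,"ry": 0,"rz": 0},
    {"claw": 0.8,"x": 38,"y": 72,"z": -180,"rx": 0,"ry": 0,"rz": 0},
    {"claw": 0.8,"x": 38,"y": 72,"z": -210,"rx": 0,"ry": 0,"rz": 0},
    {"claw": 0.8,"x": 38,"y": 72,"z": -235,"rx": 0,"ry": 0,"rz": 0},
    {"claw": 0.8,"x": 38,"y": 72,"z": -255,"rx": 0,"ry": 0,"rz": 0},
    {"claw": 0.8,"x": 38,"y": 72,"z": -256,"rx": 0,"ry": 0,"rz": 0},
  ],
)

```text
clock: 21.05
tcp_pos: [0.6364, -0.0289, 0.0443]
tcp_rot: [[0.015, -0.005, 1.0], [-1.0, -0.0, 0.015], [0.0, -1.0, -0.005]]
wrist_force: [-0.6, 0.0, -0.1]
finger_gap: 0.0684
```

Call:
servo_tool(
  deltas=[
    {"claw": 0.7,"x": 0,"y": 0,"z": 0,"rx": 0,"ry": 0,"rz": 0},
    {"claw": 0.6,"x": 0,"y": 0,"z": 0,"rx": 0,"ry": 0,"rz": 0},
    {"claw": 0.5,"x": 0,"y": 0,"z": 0,"rx": 0,"ry": 0,"rz": 0},
    {"claw": 0.4,"x": 0,"y": 0,"z": 0,"rx": 0,"ry": 0,"rz": 0},
    {"claw": 0.2,"x": 0,"y": 0,"z": 0,"rx": 0,"ry": 0,"rz": 0},
    {"claw": 0,"x": 0,"y": 0,"z": 0,"rx": 0,"ry": 0,"rz": 0},
    {"claw": 0,"x": 0,"y": 0,"z": 0,"rx": 0,"ry": 0,"rz": 0},
    {"claw": 0,"x": 0,"y": 0,"z": 0,"rx": 0,"ry": 0,"rz": 0},
    {"claw": 0,"x": 0,"y": 0,"z": 10,"rx": 0,"ry": 0,"rz": 0},
    {"claw": 0,"x": 0,"y": 0,"z": 20,"rx": 0,"ry": 0,"rz": 0},
  ],
)

```text
clock: 22.05
tcp_pos: [0.638, -0.029, 0.0676]
tcp_rot: [[0.015, -0.001, 1.0], [-1.0, -0.0, 0.015], [0.0, -1.0, -0.001]]
wrist_force: [0.7, 0.8, -3.3]
finger_gap: 0.0397
```

Call:
servo_tool(
  deltas=[
    {"claw": 0,"x": 0,"y": 0,"z": 20,"rx": 0,"ry": 0,"rz": 0},
    {"claw": 0,"x": 0,"y": 0,"z": 55,"rx": 0,"ry": 0,"rz": 0},
    {"claw": 0,"x": 0,"y": 0,"z": 95,"rx": 0,"ry": 0,"rz": 0},
    {"claw": 0,"x": -6,"y": 12,"z": 130,"rx": 0,"ry": 0,"rz": 0},
    {"claw": 0,"x": -20,"y": 41,"z": 145,"rx": 0,"ry": 0,"rz": 0},
    {"claw": 0,"x": -39,"y": 80,"z": 145,"rx": 0,"ry": 0,"rz": 0},
    {"claw": 0,"x": -58,"y": 119,"z": 145,"rx": 0,"ry": 0,"rz": 0},
    {"claw": 0,"x": -77,"y": 158,"z": 145,"rx": 0,"ry": 0,"rz": 0},
    {"claw": 0,"x": -96,"y": 197,"z": 145,"rx": 0,"ry": 0,"rz": 0},
    {"claw": 0,"x": -115,"y": 236,"z": 145,"rx": 0,"ry": 0,"rz": 0},
  ],
)

```text
clock: 23.05
tcp_pos: [0.5224, 0.2082, 0.213]
tcp_rot: [[0.015, 0.001, 1.0], [-1.0, 0.0, 0.015], [-0.0, -1.0, 0.001]]
wrist_force: [-0.3, 1.5, -3.2]
finger_gap: 0.0396
```

Call:
servo_tool(
  deltas=[
    {"claw": 0,"x": -19,"y": 39,"z": 0,"rx": 0,"ry": 0,"rz": 0},
    {"claw": 0,"x": -36,"y": 75,"z": 0,"rx": 0,"ry": 0,"rz": 0},
    {"claw": 0,"x": -50,"y": 100,"z": -10,"rx": 0,"ry": 0,"rz": 0},
    {"claw": 0,"x": -54,"y": 110,"z": -30,"rx": 0,"ry": 0,"rz": 0},
    {"claw": 0,"x": -54,"y": 110,"z": -60,"rx": 0,"ry": 0,"rz": 0},
    {"claw": 0,"x": -54,"y": 110,"z": -90,"rx": 0,"ry": 0,"rz": 0},
    {"claw": 0,"x": -54,"y": 110,"z": -115,"rx": 0,"ry": 0,"rz": 0},
    {"claw": 0,"x": -54,"y": 110,"z": -130,"rx": 0,"ry": 0,"rz": 0},
    {"claw": 0,"x": -54,"y": 110,"z": -135,"rx": 0,"ry": 0,"rz": 0},
    {"claw": 0,"x": -54,"y": 110,"z": -135,"rx": 0,"ry": 0,"rz": 0},
  ],
)

```text
clock: 24.05
tcp_pos: [0.4697, 0.3169, 0.0774]
tcp_rot: [[0.015, -0.0, 1.0], [-1.0, -0.0, 0.015], [0.0, -1.0, -0.0]]
wrist_force: [0.2, -0.2, -2.5]
finger_gap: 0.0398
```

Run:
```python
from h import *
st=robot.state();print(np.round(st['tcp_pos'],4),np.round(st['wrist_force'],2))
t=grab_frame('top');s=grab_frame('scene')
a=cv2.resize(t['pixels'][150:300,30:230],(400,300),interpolation=cv2.INTER_CUBIC)
b=cv2.resize(s['pixels'][90:240,230:430],(400,300),interpolation=cv2.INTER_CUBIC)
save(np.hstack([a,b]),'p5.png')
for f in(t,s):
    for d in cut_out('turntable',f)[:1]:
        ys,xs=np.nonzero(d['region']);q=onz(f,np.c_[xs,ys],.036)[:,:2];print('tt',d['score'],cv2.minEnclosingCircle(q.astype(np.float32)))
```

```text
[0.4697 0.3169 0.0774] [ 0.18 -0.19 -2.47]
tt 0.59 ((0.4698737561702728, 0.3154890239238739), 0.09023966640233994)
tt 0.72 ((0.4809276759624481, 0.3018622398376465), 0.09873778373003006)
```

View pics/p5.png

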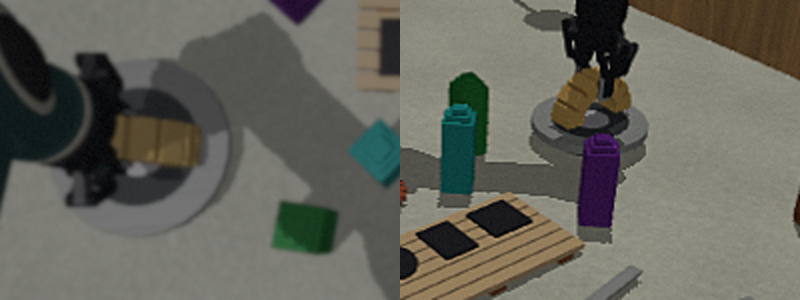

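The view, viewed 7, shows the arch held level just above the turntable's middle. I lower it and release.

Call:
servo_tool(
  deltas=[
    {"claw": 0,"x": 0,"y": 0,"z": -4,"rx": 0,"ry": 0,"rz": 0},
    {"claw": 0,"x": 0,"y": 0,"z": -7,"rx": 0,"ry": 0,"rz": 0},
    {"claw": 0,"x": 0,"y": 0,"z": -9,"rx": 0,"ry": 0,"rz": 0},
    {"claw": 0,"x": 0,"y": 0,"z": -10,"rx": 0,"ry": 0,"rz": 0},
    {"claw": 0,"x": 0,"y": 0,"z": -10,"rx": 0,"ry": 0,"rz": 0},
    {"claw": 0,"x": 0,"y": 0,"z": -10,"rx": 0,"ry": 0,"rz": 0},
    {"claw": 0.5,"x": 0,"y": 0,"z": -10,"rx": 0,"ry": 0,"rz": 0},
    {"claw": 0.6,"x": 0,"y": 0,"z": -10,"rx": 0,"ry": 0,"rz": 0},
    {"claw": 0.8,"x": 0,"y": 0,"z": -10,"rx": 0,"ry": 0,"rz": 0},
    {"claw": 0.8,"x": 0,"y": 0,"z": -8,"rx": 0,"ry": 0,"rz": 0},
  ],
)

```text
clock: 25.25
tcp_pos: [0.4694, 0.3169, 0.069]
tcp_rot: [[0.015, -0.0, 1.0], [-1.0, -0.0, 0.015], [0.0, -1.0, -0.0]]
wrist_force: [-0.1, 0.1, 0.2]
finger_gap: 0.0688
```

Call:
servo_tool(
  deltas=[
    {"claw": 0.8,"x": 0,"y": 0,"z": 20,"rx": 0,"ry": 0,"rz": 0},
    {"claw": 0.8,"x": 0,"y": 0,"z": 55,"rx": 0,"ry": 0,"rz": 0},
    {"claw": 0.8,"x": 0,"y": 0,"z": 95,"rx": 0,"ry": 0,"rz": 0},
    {"claw": 0.8,"x": 6,"y": -10,"z": 130,"rx": 0,"ry": 0,"rz": 0},
    {"claw": 0.8,"x": 15,"y": -40,"z": 150,"rx": 0,"ry": 0,"rz": 0.145},
    {"claw": 0.8,"x": 30,"y": -80,"z": 170,"rx": 0,"ry": 0,"rz": 0.29},
    {"claw": 0.8,"x": 45,"y": -120,"z": 190,"rx": 0,"ry": 0,"rz": 0.435},
    {"claw": 0.8,"x": 60,"y": -165,"z": 190,"rx": 0,"ry": 0,"rz": 0.58},
    {"claw": 0.8,"x": 75,"y": -210,"z": 190,"rx": 0,"ry": 0,"rz": 0.725},
    {"claw": 0.8,"x": 90,"y": -255,"z": 190,"rx": 0,"ry": 0,"rz": 0.87},
  ],
)

```text
clock: 26.25
tcp_pos: [0.558, 0.0667, 0.2597]
tcp_rot: [[0.761, 0.001, 0.648], [-0.648, 0.0, 0.761], [0.0, -1.0, 0.001]]
wrist_force: [0.2, 0.6, -0.4]
finger_gap: 0.0683
```

Run:
```python
from h import *
st=robot.state();print(np.round(st['tcp_pos'],4),np.round(st['tcp_rot'],3).tolist())
t=grab_frame('top');s=grab_frame('scene')
a=cv2.resize(t['pixels'][150:300,30:230],(400,300),interpolation=cv2.INTER_CUBIC)
b=cv2.resize(s['pixels'][90:240,230:430],(400,300),interpolation=cv2.INTER_CUBIC)
save(np.hstack([a,b]),'p6.png')
d=cut_out('arch',t)[0];ys,xs=np.nonzero(d['region']);print(d['score'],cv2.minAreaRect(np.c_[xs,ys].astype(np.float32)))
m=np.zeros((384,512),np.uint8)
X=[(.469+sx*.02,.316+y,.036+z) for sx in(-1,1) for y,z in((-.065,0),(.065,0),(-.065,.005),(.065,.005),(-.03,.063),(.03,.063),(0,.069))]
print(cv2.minAreaRect(proj(t,X).astype(np.float32)),'expected at .469,.316')
```

```text
[0.558  0.0667 0.2597] [[0.761, 0.001, 0.648], [-0.648, 0.0, 0.761], [0.0, -1.0, 0.001]]
0.91 ((92.87779235839844, 220.55511474609375), (60.31177520751953, 23.18146324157715), 2.290609836578369)
((99.23783874511719, 220.7543487548828), (67.55104064941406, 24.32704734802246), 0.8595578074455261) expected at .469,.316
```

View pics/p6.png

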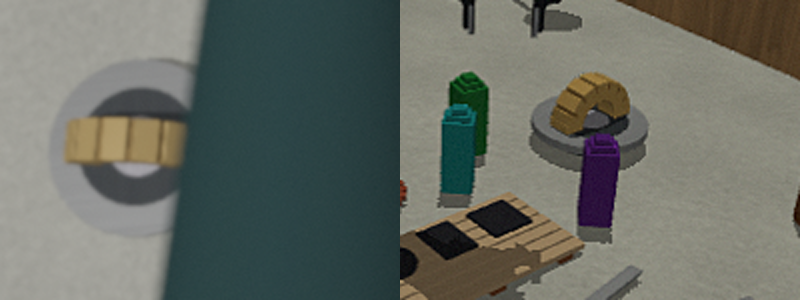

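Viewed 8: the arch stands upright on the turntable; part of the top view is hidden by the arm. Now the pillar goes back.

Call:
servo_tool(
  deltas=[
    {"claw": 0.8,"x": 1,"y": -30,"z": 0,"rx": 0,"ry": 0,"rz": 0.14},
    {"claw": 0.8,"x": 3,"y": -72,"z": 0,"rx": 0,"ry": 0,"rz": 0.28},
    {"claw": 0.8,"x": 5,"y": -115,"z": 0,"rx": 0,"ry": 0,"rz": 0.42},
    {"claw": 0.8,"x": 8,"y": -158,"z": -10,"rx": 0,"ry": 0,"rz": 0.56},
    {"claw": 0.8,"x": 11,"y": -201,"z": -20,"rx": 0,"ry": 0,"rz": 0.7},
    {"claw": 0.8,"x": 14,"y": -244,"z": -30,"rx": 0,"ry": 0,"rz": 0.7},
    {"claw": 0.8,"x": 17,"y": -287,"z": -40,"rx": 0,"ry": 0,"rz": 0.7},
    {"claw": 0.8,"x": 20,"y": -330,"z": -50,"rx": 0,"ry": 0,"rz": 0.7},
    {"claw": 0.8,"x": 22,"y": -365,"z": -60,"rx": 0,"ry": 0,"rz": 0.7},
    {"claw": 0.8,"x": 22,"y": -384,"z": -60,"rx": 0,"ry": 0,"rz": 0.7},
  ],
)

```text
clock: 27.4
tcp_pos: [0.5786, -0.3172, 0.1975]
tcp_rot: [[1.0, -0.003, 0.014], [-0.014, 0.0, 1.0], [-0.003, -1.0, 0.0]]
wrist_force: [-0.3, 0.7, -0.9]
finger_gap: 0.0684
```

Call:
servo_tool(
  deltas=[
    {"claw": 0.8,"x": 0,"y": 0,"z": 0,"rx": 0,"ry": 0,"rz": 0},
    {"claw": 0.8,"x": 0,"y": 0,"z": 0,"rx": 0,"ry": 0,"rz": 0},
    {"claw": 0.8,"x": 0,"y": 0,"z": 0,"rx": 0,"ry": 0,"rz": 0},
    {"claw": 0.8,"x": 0,"y": 0,"z": 0,"rx": 0,"ry": 0,"rz": 0},
    {"claw": 0.8,"x": 0,"y": 0,"z": 0,"rx": 0,"ry": 0,"rz": 0},
    {"claw": 0.8,"x": 0,"y": 0,"z": 0,"rx": 0,"ry": 0,"rz": 0},
    {"claw": 0.8,"x": 0,"y": 0,"z": 0,"rx": 0,"ry": 0,"rz": 0},
    {"claw": 0.8,"x": 0,"y": 0,"z": 0,"rx": 0,"ry": 0,"rz": 0},
    {"claw": 0.8,"x": 0,"y": 0,"z": 0,"rx": 0,"ry": 0,"rz": 0},
    {"claw": 0.8,"x": 0,"y": 0,"z": 0,"rx": 0,"ry": 0,"rz": 0},
  ],
)

```text
clock: 28.4
tcp_pos: [0.5795, -0.3156, 0.1993]
tcp_rot: [[1.0, -0.0, 0.011], [-0.011, 0.0, 1.0], [-0.0, -1.0, 0.0]]
wrist_force: [0.1, -0.0, -0.0]
finger_gap: 0.0682
```

Run:
```python
from h import *
st=robot.state();print(np.round(st['tcp_pos'],4),np.round(st['tcp_rot'],3).tolist(),st['clock'])
w=grab_frame('wrist');save(cv2.resize(w['pixels'],(512,384)),'w7.png')
t=grab_frame('top')
d=cut_out('arch',t)[0];ys,xs=np.nonzero(d['region']);print('arch',d['score'],cv2.minAreaRect(np.c_[xs,ys].astype(np.float32)))
d=find_in('turntable',t)[0];print(d['bbox'])
c,r=ray(t,[[99.2,220.7]]);
```

```text
[ 0.5795 -0.3156  0.1993] [[1.0, -0.0, 0.011], [-0.011, 0.0, 1.0], [-0.0, -1.0, 0.0]] 28.4
arch 0.95 ((96.56901550292969, 220.23924255371094), (68.87847900390625, 24.64229965209961), 1.432096242904663)
[100.1, 225.7, 92.8, 84.0]
```

View pics/w7.png

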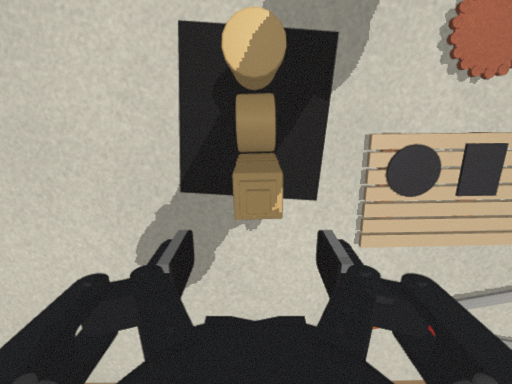

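Run:
```python
from h import *
t=grab_frame('top');s=grab_frame('scene')
def ov(f,x0,y0,W,H,k,cx,cy):
    a=cv2.resize(f['pixels'][y0:y0+H,x0:x0+W],None,fx=k,fy=k,interpolation=cv2.INTER_CUBIC)
    tr=lambda X:((proj(f,X)-[x0,y0]+.5)*k).astype(np.int32).reshape(-1,1,2)
    th=np.linspace(0,2*np.pi,80)
    for r in(.09,): cv2.polylines(a,[tr(np.c_[.4695+r*np.cos(th),.3165+r*np.sin(th),0*th+.036])],True,(255,0,0),1)
    ph=np.linspace(0,np.pi,30)
    for sx in(-.02,.02):
        cv2.polylines(a,[tr(np.c_[0*ph+cx+sx,cy+.065*np.cos(ph),.036+.069*np.sin(ph)])],True,(0,255,0),1)
    return a
A=ov(t,40,165,125,120,3.2,.469,.316);B=ov(s,280,105,125,120,3.2,.469,.316)
save(np.hstack([A,B]),'ov.png')
```

```text
(no output)
```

View pics/ov.png

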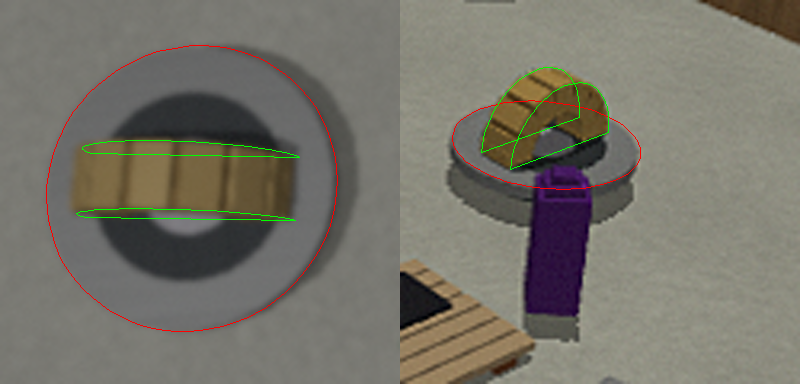

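Viewed 9 and 10. The wrist view shows the three pieces standing straight on the mat. In the overlay the arch is about 3 mm from the turntable's centre, which is good enough. Next I grasp the pillar.

Call:
servo_tool(
  deltas=[
    {"claw": 0.8,"x": 0,"y": 0,"z": -25,"rx": 0,"ry": 0,"rz": 0.026},
    {"claw": 0.8,"x": 0,"y": 0,"z": -60,"rx": 0,"ry": 0,"rz": 0.026},
    {"claw": 0.8,"x": 0,"y": 0,"z": -95,"rx": 0,"ry": 0,"rz": 0.026},
    {"claw": 0.8,"x": 0,"y": 0,"z": -122,"rx": 0,"ry": 0,"rz": 0.026},
    {"claw": 0.8,"x": 0,"y": 0,"z": -130,"rx": 0,"ry": 0,"rz": 0.026},
    {"claw": 0.8,"x": 0,"y": 0,"z": -130,"rx": 0,"ry": 0,"rz": 0.026},
    {"claw": 0.65,"x": 0,"y": 0,"z": -130,"rx": 0,"ry": 0,"rz": 0.026},
    {"claw": 0.5,"x": 0,"y": 0,"z": -130,"rx": 0,"ry": 0,"rz": 0.026},
    {"claw": 0.2,"x": 0,"y": 0,"z": -130,"rx": 0,"ry": 0,"rz": 0.026},
    {"claw": 0,"x": 0,"y": 0,"z": -130,"rx": 0,"ry": 0,"rz": 0.026},
  ],
)

```text
clock: 29.7
tcp_pos: [0.5808, -0.3156, 0.0713]
tcp_rot: [[1.0, 0.003, -0.015], [0.015, -0.001, 1.0], [0.003, -1.0, -0.001]]
wrist_force: [-0.9, 2.0, 6.9]
finger_gap: 0.0437
```

Call:
servo_tool(
  deltas=[
    {"claw": 0,"x": 0,"y": 0,"z": 0,"rx": 0,"ry": 0,"rz": 0},
    {"claw": 0,"x": 0,"y": 0,"z": 0,"rx": 0,"ry": 0,"rz": 0},
    {"claw": 0,"x": 0,"y": 0,"z": 0,"rx": 0,"ry": 0,"rz": 0},
    {"claw": 0,"x": 0,"y": 0,"z": 5,"rx": 0,"ry": 0,"rz": 0},
    {"claw": 0,"x": 0,"y": 0,"z": 20,"rx": 0,"ry": 0,"rz": 0},
    {"claw": 0,"x": 0,"y": 0,"z": 40,"rx": 0,"ry": 0,"rz": 0},
    {"claw": 0,"x": 0,"y": 0,"z": 60,"rx": 0,"ry": 0,"rz": 0},
    {"claw": 0,"x": 0,"y": 0,"z": 60,"rx": 0,"ry": 0,"rz": 0},
    {"claw": 0,"x": 0,"y": 0,"z": 60,"rx": 0,"ry": 0,"rz": 0},
    {"claw": 0,"x": 0,"y": 0,"z": 60,"rx": 0,"ry": 0,"rz": 0},
  ],
)

```text
clock: 30.7
tcp_pos: [0.5788, -0.3151, 0.1282]
tcp_rot: [[1.0, -0.002, -0.015], [0.015, 0.001, 1.0], [-0.002, -1.0, 0.001]]
wrist_force: [-0.4, 0.8, -3.1]
finger_gap: 0.0438
```

```bash
cat > pads.py <<'E'
from h import *
st=robot.state();print(np.round(st['tcp_pos'],4),np.round(st['tcp_rot'],3)[:2,0],round(st['clock'],2),'gap',round(st['finger_gap'],4),np.round(st['wrist_force'],1))
w=grab_frame('wrist');t=grab_frame('top')
for nm,f in(('w',w),('t',t)):
  for o in('round_pad','square_pad','oblong_pad'):
    for d in cut_out(o,f)[:1]:
        ys,xs=np.nonzero(d['region']);q=onz(f,np.c_[xs,ys],.02);lo,hi=q.min(0),q.max(0);print(nm,o,round(d['score'],2),((lo+hi)/2)[:2].round(4),(hi-lo)[:2].round(4))
E
python3 pads.py
```

```text
[ 0.5788 -0.3151  0.1282] [1.    0.015] 30.7 gap 0.0438 [-0.4  0.8 -3.1]
w round_pad 0.84 [ 0.5802 -0.1236] [0.0655 0.0668]
w oblong_pad 0.59 [ 0.5917 -0.0602] [0.0412 0.0128]
t round_pad 0.87 [ 0.5815 -0.1204] [0.0606 0.0634]
t oblong_pad 0.93 [ 0.581  -0.0359] [0.0674 0.0507]
```

Call:
servo_tool(
  deltas=[
    {"claw": 0,"x": 0,"y": 15,"z": 0,"rx": 0,"ry": 0,"rz": 0},
    {"claw": 0,"x": 0,"y": 50,"z": 0,"rx": 0,"ry": 0,"rz": 0},
    {"claw": 0,"x": 0,"y": 95,"z": 0,"rx": 0,"ry": 0,"rz": 0},
    {"claw": 0,"x": 0,"y": 140,"z": 0,"rx": 0,"ry": 0,"rz": 0},
    {"claw": 0,"x": 0,"y": 185,"z": 0,"rx": 0,"ry": 0,"rz": 0},
    {"claw": 0,"x": 0,"y": 230,"z": 0,"rx": 0,"ry": 0,"rz": 0},
    {"claw": 0,"x": 0,"y": 275,"z": 0,"rx": 0,"ry": 0,"rz": 0},
    {"claw": 0,"x": 0,"y": 320,"z": 0,"rx": 0,"ry": 0,"rz": 0},
    {"claw": 0,"x": 0,"y": 350,"z": 0,"rx": 0,"ry": 0,"rz": 0},
    {"claw": 0,"x": 0,"y": 364,"z": 0,"rx": 0,"ry": 0,"rz": 0},
  ],
)

```text
clock: 32.1
tcp_pos: [0.5788, 0.0541, 0.1294]
tcp_rot: [[1.0, -0.0, -0.021], [0.021, 0.002, 1.0], [-0.0, -1.0, 0.002]]
wrist_force: [1.6, -0.1, -3.5]
finger_gap: 0.0438
```

Call:
servo_tool(
  deltas=[
    {"claw": 0,"x": 0,"y": 0,"z": -5,"rx": 0,"ry": 0,"rz": 0},
    {"claw": 0,"x": 0,"y": 0,"z": -15,"rx": 0,"ry": 0,"rz": 0},
    {"claw": 0,"x": 0,"y": 0,"z": -28,"rx": 0,"ry": 0,"rz": 0},
    {"claw": 0,"x": 0,"y": 0,"z": -36,"rx": 0,"ry": 0,"rz": 0},
    {"claw": 0,"x": 0,"y": 0,"z": -40,"rx": 0,"ry": 0,"rz": 0},
    {"claw": 0,"x": 0,"y": 0,"z": -40,"rx": 0,"ry": 0,"rz": 0},
    {"claw": 0,"x": 0,"y": 0,"z": -40,"rx": 0,"ry": 0,"rz": 0},
    {"claw": 0,"x": 0,"y": 0,"z": -40,"rx": 0,"ry": 0,"rz": 0},
    {"claw": 0,"x": 0,"y": 0,"z": -40,"rx": 0,"ry": 0,"rz": 0},
    {"claw": 0,"x": 0,"y": 0,"z": -40,"rx": 0,"ry": 0,"rz": 0},
  ],
)

```text
clock: 33.1
tcp_pos: [0.5798, 0.0486, 0.0896]
tcp_rot: [[1.0, 0.001, -0.015], [0.015, 0.0, 1.0], [0.001, -1.0, 0.0]]
wrist_force: [0.2, 0.1, -2.8]
finger_gap: 0.0437
```

Call:
servo_tool(
  deltas=[
    {"claw": 0,"x": 0,"y": 0,"z": -2,"rx": 0,"ry": 0,"rz": 0},
    {"claw": 0,"x": 0,"y": 0,"z": -4,"rx": 0,"ry": 0,"rz": 0},
    {"claw": 0,"x": 0,"y": 0,"z": -5,"rx": 0,"ry": 0,"rz": 0},
    {"claw": 0,"x": 0,"y": 0,"z": -5,"rx": 0,"ry": 0,"rz": 0},
    {"claw": 0,"x": 0,"y": 0,"z": -5,"rx": 0,"ry": 0,"rz": 0},
    {"claw": 0.6,"x": 0,"y": 0,"z": -5,"rx": 0,"ry": 0,"rz": 0},
    {"claw": 0.7,"x": 0,"y": 0,"z": -5,"rx": 0,"ry": 0,"rz": 0},
    {"claw": 0.8,"x": 0,"y": 0,"z": -5,"rx": 0,"ry": 0,"rz": 0},
    {"claw": 0.8,"x": 0,"y": 0,"z": 10,"rx": 0,"ry": 0,"rz": 0},
    {"claw": 0.8,"x": 0,"y": 0,"z": 40,"rx": 0,"ry": 0,"rz": 0},
  ],
)

```text
clock: 34.1
tcp_pos: [0.578, 0.0481, 0.1284]
tcp_rot: [[1.0, -0.005, -0.015], [0.015, -0.001, 1.0], [-0.005, -1.0, -0.001]]
wrist_force: [1.3, 0.3, 0.2]
finger_gap: 0.068
```

Call:
servo_tool(
  deltas=[
    {"claw": 0.8,"x": 0,"y": 0,"z": 40,"rx": 0,"ry": 0,"rz": 0},
    {"claw": 0.8,"x": 0,"y": -15,"z": 70,"rx": 0,"ry": 0,"rz": 0},
    {"claw": 0.8,"x": -8,"y": -55,"z": 70,"rx": 0,"ry": 0,"rz": 0},
    {"claw": 0.8,"x": -16,"y": -100,"z": 70,"rx": 0,"ry": 0,"rz": 0},
    {"claw": 0.8,"x": -24,"y": -145,"z": 70,"rx": 0,"ry": 0,"rz": 0},
    {"claw": 0.8,"x": -32,"y": -190,"z": 70,"rx": 0,"ry": 0,"rz": 0},
    {"claw": 0.8,"x": -40,"y": -235,"z": 70,"rx": 0,"ry": 0,"rz": 0},
    {"claw": 0.8,"x": -48,"y": -280,"z": 70,"rx": 0,"ry": 0,"rz": 0},
    {"claw": 0.8,"x": -56,"y": -325,"z": 70,"rx": 0,"ry": 0,"rz": 0},
    {"claw": 0.8,"x": -63,"y": -365,"z": 70,"rx": 0,"ry": 0,"rz": 0},
  ],
)

```text
clock: 35.1
tcp_pos: [0.5158, -0.3192, 0.2006]
tcp_rot: [[1.0, 0.001, -0.014], [0.014, -0.001, 1.0], [0.001, -1.0, -0.001]]
wrist_force: [0.8, -0.1, 0.3]
finger_gap: 0.0682
```

Call:
servo_tool(
  deltas=[
    {"claw": 0.75,"x": 0,"y": 0,"z": 0,"rx": 0,"ry": 0,"rz": 0},
    {"claw": 0.75,"x": 0,"y": 0,"z": 0,"rx": 0,"ry": 0,"rz": 0},
    {"claw": 0.75,"x": 0,"y": 0,"z": 0,"rx": 0,"ry": 0,"rz": 0},
    {"claw": 0.75,"x": 0,"y": 0,"z": 0,"rx": 0,"ry": 0,"rz": 0},
    {"claw": 0.75,"x": 0,"y": 0,"z": 0,"rx": 0,"ry": 0,"rz": 0},
    {"claw": 0.75,"x": 0,"y": 0,"z": 0,"rx": 0,"ry": 0,"rz": 0},
    {"claw": 0.75,"x": 0,"y": 0,"z": 0,"rx": 0,"ry": 0,"rz": 0},
    {"claw": 0.75,"x": 0,"y": 0,"z": 0,"rx": 0,"ry": 0,"rz": 0},
    {"claw": 0.75,"x": 0,"y": 0,"z": 0,"rx": 0,"ry": 0,"rz": 0},
    {"claw": 0.75,"x": 0,"y": 0,"z": 0,"rx": 0,"ry": 0,"rz": 0},
  ],
)

```text
clock: 36.1
tcp_pos: [0.5166, -0.3165, 0.1993]
tcp_rot: [[1.0, -0.0, -0.015], [0.015, 0.0, 1.0], [-0.0, -1.0, 0.0]]
wrist_force: [-0.4, -1.0, -0.4]
finger_gap: 0.0644
```

```bash
python3 pads.py
python3 - <<'E'
from h import *
w=grab_frame('wrist');t=grab_frame('top');s=grab_frame('scene')
for f,n in((w,'w'),(t,'t')):
    d=cut_out('slab',f)
    for e in d[:2]:
        ys,xs=np.nonzero(e['region']);q=onz(f,np.c_[xs,ys],.12);print(n,round(e['score'],2),q.min(0).round(3),q.max(0).round(3))
a=cv2.resize(t['pixels'][120:240,180:380],(400,240),interpolation=cv2.INTER_CUBIC)
b=cv2.resize(s['pixels'][130:250,180:380],(400,240),interpolation=cv2.INTER_CUBIC)
c=cv2.resize(w['pixels'],(400,300));
save(np.vstack([np.hstack([a,b]),np.hstack([c,0*c])]),'p8.png')
E
```

```text
[ 0.5166 -0.3165  0.1993] [1.    0.015] 36.1 gap 0.0644 [-0.4 -1.  -0.4]
w round_pad 0.96 [ 0.5797 -0.1229] [0.0671 0.0672]
w square_pad 0.5 [0.5842 0.0202] [0.0527 0.0159]
w oblong_pad 0.83 [ 0.5793 -0.0389] [0.0691 0.0541]
t round_pad 0.88 [ 0.5805 -0.1194] [0.0627 0.0655]
t square_pad 0.85 [0.5798 0.0507] [0.0626 0.0609]
t oblong_pad 0.9 [ 0.58   -0.0348] [0.0651 0.0489]
w 0.9 [ 0.481 -0.332  0.12 ] [ 0.535 -0.3    0.12 ]
t 0.69 [ 0.481 -0.329  0.12 ] [ 0.538 -0.261  0.12 ]
```

View pics/p8.png

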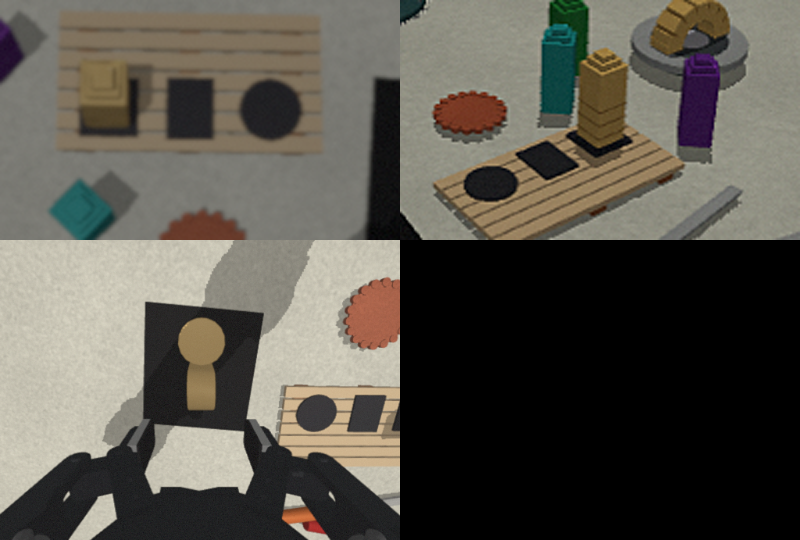

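Viewed 11: the pillar stands on its square pad, and slab and column stand on the mat. Next the slab.

Call:
servo_tool(
  deltas=[
    {"claw": 0.75,"x": 0,"y": 0,"z": -25,"rx": 0,"ry": 0,"rz": 0},
    {"claw": 0.75,"x": 0,"y": 0,"z": -60,"rx": 0,"ry": 0,"rz": 0},
    {"claw": 0.75,"x": 0,"y": 0,"z": -95,"rx": 0,"ry": 0,"rz": 0},
    {"claw": 0.75,"x": 0,"y": 0,"z": -122,"rx": 0,"ry": 0,"rz": 0},
    {"claw": 0.75,"x": 0,"y": 0,"z": -132,"rx": 0,"ry": 0,"rz": 0},
    {"claw": 0.7,"x": 0,"y": 0,"z": -132,"rx": 0,"ry": 0,"rz": 0},
    {"claw": 0.55,"x": 0,"y": 0,"z": -132,"rx": 0,"ry": 0,"rz": 0},
    {"claw": 0.4,"x": 0,"y": 0,"z": -132,"rx": 0,"ry": 0,"rz": 0},
    {"claw": 0.2,"x": 0,"y": 0,"z": -132,"rx": 0,"ry": 0,"rz": 0},
    {"claw": 0,"x": 0,"y": 0,"z": -132,"rx": 0,"ry": 0,"rz": 0},
  ],
)

```text
clock: 37.75
tcp_pos: [0.5177, -0.3171, 0.069]
tcp_rot: [[1.0, 0.003, -0.015], [0.015, -0.001, 1.0], [0.003, -1.0, -0.001]]
wrist_force: [-0.3, 1.6, 6.3]
finger_gap: 0.0319
```

Call:
servo_tool(
  deltas=[
    {"claw": 0,"x": 0,"y": 0,"z": 0,"rx": 0,"ry": 0,"rz": 0},
    {"claw": 0,"x": 0,"y": 0,"z": 0,"rx": 0,"ry": 0,"rz": 0},
    {"claw": 0,"x": 0,"y": 0,"z": 0,"rx": 0,"ry": 0,"rz": 0},
    {"claw": 0,"x": 0,"y": 0,"z": 5,"rx": 0,"ry": 0,"rz": 0},
    {"claw": 0,"x": 0,"y": 0,"z": 20,"rx": 0,"ry": 0,"rz": 0},
    {"claw": 0,"x": 0,"y": 0,"z": 40,"rx": 0,"ry": 0,"rz": 0},
    {"claw": 0,"x": 0,"y": 0,"z": 60,"rx": 0,"ry": 0,"rz": 0},
    {"claw": 0,"x": 5,"y": 20,"z": 60,"rx": 0,"ry": 0,"rz": 0},
    {"claw": 0,"x": 14,"y": 60,"z": 60,"rx": 0,"ry": 0,"rz": 0},
    {"claw": 0,"x": 23,"y": 100,"z": 60,"rx": 0,"ry": 0,"rz": 0},
  ],
)

```text
clock: 38.75
tcp_pos: [0.5395, -0.2163, 0.1284]
tcp_rot: [[1.0, 0.001, -0.012], [0.012, -0.0, 1.0], [0.001, -1.0, -0.0]]
wrist_force: [1.0, 0.1, -3.0]
finger_gap: 0.0317
```

Call:
servo_tool(
  deltas=[
    {"claw": 0,"x": 9,"y": 40,"z": 0,"rx": 0,"ry": 0,"rz": 0},
    {"claw": 0,"x": 18,"y": 80,"z": 0,"rx": 0,"ry": 0,"rz": 0},
    {"claw": 0,"x": 27,"y": 120,"z": 0,"rx": 0,"ry": 0,"rz": 0},
    {"claw": 0,"x": 35,"y": 155,"z": 0,"rx": 0,"ry": 0,"rz": 0},
    {"claw": 0,"x": 40,"y": 175,"z": 0,"rx": 0,"ry": 0,"rz": 0},
    {"claw": 0,"x": 41,"y": 180,"z": -10,"rx": 0,"ry": 0,"rz": 0},
    {"claw": 0,"x": 41,"y": 180,"z": -25,"rx": 0,"ry": 0,"rz": 0},
    {"claw": 0,"x": 41,"y": 180,"z": -35,"rx": 0,"ry": 0,"rz": 0},
    {"claw": 0,"x": 41,"y": 180,"z": -40,"rx": 0,"ry": 0,"rz": 0},
    {"claw": 0,"x": 41,"y": 180,"z": -40,"rx": 0,"ry": 0,"rz": 0},
  ],
)

```text
clock: 39.75
tcp_pos: [0.5795, -0.0382, 0.086]
tcp_rot: [[1.0, -0.002, -0.012], [0.012, -0.001, 1.0], [-0.002, -1.0, -0.001]]
wrist_force: [0.0, 0.7, -2.1]
finger_gap: 0.0318
```

Call:
servo_tool(
  deltas=[
    {"claw": 0,"x": 0,"y": 0,"z": 0,"rx": 0,"ry": 0,"rz": 0},
    {"claw": 0,"x": 0,"y": 0,"z": -2,"rx": 0,"ry": 0,"rz": 0},
    {"claw": 0,"x": 0,"y": 0,"z": -4,"rx": 0,"ry": 0,"rz": 0},
    {"claw": 0,"x": 0,"y": 0,"z": -5,"rx": 0,"ry": 0,"rz": 0},
    {"claw": 0,"x": 0,"y": 0,"z": -5,"rx": 0,"ry": 0,"rz": 0},
    {"claw": 0.45,"x": 0,"y": 0,"z": -5,"rx": 0,"ry": 0,"rz": 0},
    {"claw": 0.6,"x": 0,"y": 0,"z": -5,"rx": 0,"ry": 0,"rz": 0},
    {"claw": 0.7,"x": 0,"y": 0,"z": -5,"rx": 0,"ry": 0,"rz": 0},
    {"claw": 0.7,"x": 0,"y": 0,"z": -5,"rx": 0,"ry": 0,"rz": 0},
    {"claw": 0.7,"x": 0,"y": 0,"z": 10,"rx": 0,"ry": 0,"rz": 0},
  ],
)

```text
clock: 40.75
tcp_pos: [0.579, -0.0364, 0.096]
tcp_rot: [[1.0, -0.004, -0.015], [0.015, -0.0, 1.0], [-0.004, -1.0, -0.0]]
wrist_force: [0.1, -0.2, -0.4]
finger_gap: 0.0597
```

Call:
servo_tool(
  deltas=[
    {"claw": 0.7,"x": 0,"y": 0,"z": 40,"rx": 0,"ry": 0,"rz": 0},
    {"claw": 0.7,"x": 0,"y": 0,"z": 80,"rx": 0,"ry": 0,"rz": 0},
    {"claw": 0.8,"x": -10,"y": -25,"z": 105,"rx": 0,"ry": 0,"rz": 0},
    {"claw": 0.8,"x": -26,"y": -62,"z": 105,"rx": 0,"ry": 0,"rz": 0},
    {"claw": 0.8,"x": -43,"y": -100,"z": 105,"rx": 0,"ry": 0,"rz": 0},
    {"claw": 0.8,"x": -60,"y": -138,"z": 105,"rx": 0,"ry": 0,"rz": 0},
    {"claw": 0.8,"x": -77,"y": -177,"z": 105,"rx": 0,"ry": 0,"rz": 0},
    {"claw": 0.8,"x": -94,"y": -216,"z": 105,"rx": 0,"ry": 0,"rz": 0},
    {"claw": 0.8,"x": -110,"y": -253,"z": 105,"rx": 0,"ry": 0,"rz": 0},
    {"claw": 0.8,"x": -122,"y": -280,"z": 105,"rx": 0,"ry": 0,"rz": 0},
  ],
)

```text
clock: 41.75
tcp_pos: [0.4571, -0.3195, 0.2037]
tcp_rot: [[1.0, 0.001, -0.012], [0.012, -0.001, 1.0], [0.001, -1.0, -0.001]]
wrist_force: [0.3, 0.6, -0.3]
finger_gap: 0.0681
```

Call:
servo_tool(
  deltas=[
    {"claw": 0.8,"x": 0,"y": 0,"z": 0,"rx": 0,"ry": 0,"rz": 0},
    {"claw": 0.8,"x": 0,"y": 0,"z": 0,"rx": 0,"ry": 0,"rz": 0},
    {"claw": 0.8,"x": 0,"y": 0,"z": 0,"rx": 0,"ry": 0,"rz": 0},
    {"claw": 0.8,"x": 0,"y": 0,"z": 0,"rx": 0,"ry": 0,"rz": 0},
    {"claw": 0.8,"x": 0,"y": 0,"z": 0,"rx": 0,"ry": 0,"rz": 0},
    {"claw": 0.8,"x": 0,"y": 0,"z": 0,"rx": 0,"ry": 0,"rz": 0},
    {"claw": 0.8,"x": 0,"y": 0,"z": 0,"rx": 0,"ry": 0,"rz": 0},
    {"claw": 0.8,"x": 0,"y": 0,"z": 0,"rx": 0,"ry": 0,"rz": 0},
    {"claw": 0.8,"x": 0,"y": 0,"z": 0,"rx": 0,"ry": 0,"rz": 0},
    {"claw": 0.8,"x": 0,"y": 0,"z": 0,"rx": 0,"ry": 0,"rz": 0},
  ],
)

```text
clock: 42.75
tcp_pos: [0.4585, -0.3166, 0.2023]
tcp_rot: [[1.0, -0.0, -0.015], [0.015, 0.0, 1.0], [-0.0, -1.0, 0.0]]
wrist_force: [-0.6, -0.2, -0.1]
finger_gap: 0.0681
```

Call:
servo_tool(
  deltas=[
    {"claw": 0.8,"x": 0,"y": 0,"z": -25,"rx": 0,"ry": 0,"rz": 0},
    {"claw": 0.8,"x": 0,"y": 0,"z": -60,"rx": 0,"ry": 0,"rz": 0},
    {"claw": 0.8,"x": 0,"y": 0,"z": -95,"rx": 0,"ry": 0,"rz": 0},
    {"claw": 0.8,"x": 0,"y": 0,"z": -125,"rx": 0,"ry": 0,"rz": 0},
    {"claw": 0.8,"x": 0,"y": 0,"z": -136,"rx": 0,"ry": 0,"rz": 0},
    {"claw": 0.8,"x": 0,"y": 0,"z": -136,"rx": 0,"ry": 0,"rz": 0},
    {"claw": 0.65,"x": 0,"y": 0,"z": -136,"rx": 0,"ry": 0,"rz": 0},
    {"claw": 0.5,"x": 0,"y": 0,"z": -136,"rx": 0,"ry": 0,"rz": 0},
    {"claw": 0.2,"x": 0,"y": 0,"z": -136,"rx": 0,"ry": 0,"rz": 0},
    {"claw": 0,"x": 0,"y": 0,"z": -136,"rx": 0,"ry": 0,"rz": 0},
  ],
)

```text
clock: 43.75
tcp_pos: [0.4596, -0.3172, 0.0679]
tcp_rot: [[1.0, 0.003, -0.015], [0.015, -0.001, 1.0], [0.003, -1.0, -0.001]]
wrist_force: [-0.1, 0.1, 7.1]
finger_gap: 0.0472
```

Call:
servo_tool(
  deltas=[
    {"claw": 0,"x": 0,"y": 0,"z": 0,"rx": 0,"ry": 0,"rz": 0},
    {"claw": 0,"x": 0,"y": 0,"z": 0,"rx": 0,"ry": 0,"rz": 0},
    {"claw": 0,"x": 0,"y": 0,"z": 0,"rx": 0,"ry": 0,"rz": 0},
    {"claw": 0,"x": 0,"y": 0,"z": 5,"rx": 0,"ry": 0,"rz": 0},
    {"claw": 0,"x": 0,"y": 0,"z": 20,"rx": 0,"ry": 0,"rz": 0},
    {"claw": 0,"x": 0,"y": 0,"z": 40,"rx": 0,"ry": 0,"rz": 0},
    {"claw": 0,"x": 0,"y": 0,"z": 60,"rx": 0,"ry": 0,"rz": 0},
    {"claw": 0,"x": 10,"y": 15,"z": 60,"rx": 0,"ry": 0,"rz": 0},
    {"claw": 0,"x": 30,"y": 45,"z": 60,"rx": 0,"ry": 0,"rz": 0},
    {"claw": 0,"x": 50,"y": 78,"z": 60,"rx": 0,"ry": 0,"rz": 0},
  ],
)

```text
clock: 44.75
tcp_pos: [0.5088, -0.2387, 0.1276]
tcp_rot: [[1.0, 0.001, -0.012], [0.012, -0.001, 1.0], [0.001, -1.0, -0.001]]
wrist_force: [0.1, -1.1, -3.5]
finger_gap: 0.0476
```

Call:
servo_tool(
  deltas=[
    {"claw": 0,"x": 22,"y": 35,"z": 0,"rx": 0,"ry": 0,"rz": 0},
    {"claw": 0,"x": 44,"y": 70,"z": 0,"rx": 0,"ry": 0,"rz": 0},
    {"claw": 0,"x": 62,"y": 100,"z": 0,"rx": 0,"ry": 0,"rz": 0},
    {"claw": 0,"x": 71,"y": 117,"z": 0,"rx": 0,"ry": 0,"rz": 0},
    {"claw": 0,"x": 71,"y": 117,"z": -10,"rx": 0,"ry": 0,"rz": 0},
    {"claw": 0,"x": 71,"y": 117,"z": -25,"rx": 0,"ry": 0,"rz": 0},
    {"claw": 0,"x": 71,"y": 117,"z": -35,"rx": 0,"ry": 0,"rz": 0},
    {"claw": 0,"x": 71,"y": 117,"z": -40,"rx": 0,"ry": 0,"rz": 0},
    {"claw": 0,"x": 71,"y": 117,"z": -40,"rx": 0,"ry": 0,"rz": 0},
    {"claw": 0,"x": 71,"y": 117,"z": -40,"rx": 0,"ry": 0,"rz": 0},
  ],
)

```text
clock: 45.75
tcp_pos: [0.5795, -0.1223, 0.0863]
tcp_rot: [[1.0, -0.0, -0.014], [0.014, -0.0, 1.0], [-0.0, -1.0, -0.0]]
wrist_force: [-0.3, 0.2, -3.2]
finger_gap: 0.0469
```

Call:
servo_tool(
  deltas=[
    {"claw": 0,"x": 0,"y": 1,"z": -1,"rx": 0,"ry": 0,"rz": 0},
    {"claw": 0,"x": 0,"y": 1,"z": -3,"rx": 0,"ry": 0,"rz": 0},
    {"claw": 0,"x": 0,"y": 1,"z": -4,"rx": 0,"ry": 0,"rz": 0},
    {"claw": 0,"x": 0,"y": 1,"z": -5,"rx": 0,"ry": 0,"rz": 0},
    {"claw": 0,"x": 0,"y": 1,"z": -5,"rx": 0,"ry": 0,"rz": 0},
    {"claw": 0.6,"x": 0,"y": 1,"z": -5,"rx": 0,"ry": 0,"rz": 0},
    {"claw": 0.7,"x": 0,"y": 1,"z": -5,"rx": 0,"ry": 0,"rz": 0},
    {"claw": 0.75,"x": 0,"y": 1,"z": -5,"rx": 0,"ry": 0,"rz": 0},
    {"claw": 0.75,"x": 0,"y": 1,"z": -5,"rx": 0,"ry": 0,"rz": 0},
    {"claw": 0.75,"x": 0,"y": 1,"z": 10,"rx": 0,"ry": 0,"rz": 0},
  ],
)

```text
clock: 46.75
tcp_pos: [0.578, -0.1202, 0.095]
tcp_rot: [[1.0, -0.004, -0.015], [0.015, 0.0, 1.0], [-0.004, -1.0, 0.0]]
wrist_force: [-0.3, 0.3, 0.1]
finger_gap: 0.0641
```

Call:
servo_tool(
  deltas=[
    {"claw": 0.75,"x": 0,"y": 0,"z": 30,"rx": 0,"ry": 0,"rz": 0},
    {"claw": 0.75,"x": 0,"y": 0,"z": 70,"rx": 0,"ry": 0,"rz": 0},
    {"claw": 0.75,"x": 0,"y": 0,"z": 110,"rx": 0,"ry": 0,"rz": 0},
    {"claw": 0.75,"x": 0,"y": 0,"z": 150,"rx": 0,"ry": 0,"rz": 0},
    {"claw": 0.75,"x": 10,"y": -20,"z": 190,"rx": 0,"ry": 0,"rz": 0},
    {"claw": 0.75,"x": 25,"y": -60,"z": 210,"rx": 0,"ry": 0,"rz": 0},
    {"claw": 0.75,"x": 40,"y": -100,"z": 220,"rx": 0,"ry": 0,"rz": 0},
    {"claw": 0.75,"x": 55,"y": -140,"z": 220,"rx": 0,"ry": 0,"rz": 0},
    {"claw": 0.75,"x": 60,"y": -160,"z": 220,"rx": 0,"ry": 0,"rz": 0},
    {"claw": 0.75,"x": 60,"y": -170,"z": 220,"rx": 0,"ry": 0,"rz": 0},
  ],
)

```text
clock: 47.75
tcp_pos: [0.639, -0.2934, 0.3169]
tcp_rot: [[1.0, -0.0, -0.012], [0.012, -0.002, 1.0], [-0.0, -1.0, -0.002]]
wrist_force: [-0.1, 0.5, -0.5]
finger_gap: 0.064
```

```bash
cat > chk.py <<'E'
from h import *
w=grab_frame('wrist');t=grab_frame('top');s=grab_frame('scene')
th=np.linspace(0,2*np.pi,60);sq=lambda a,b:np.array([(-a,-b),(a,-b),(a,b),(-a,b)])/2
ci=lambda r:np.c_[r*np.cos(th),r*np.sin(th)]
yaw=.013;Rz=np.array([[np.cos(yaw),-np.sin(yaw)],[np.sin(yaw),np.cos(yaw)]])
def ov(f,x0,y0,W,H,k):
    a=cv2.resize(f['pixels'][y0:y0+H,x0:x0+W],None,fx=k,fy=k,interpolation=cv2.INTER_CUBIC)
    for c,pad,top,z in(((.580,-.121),ci(.033),ci(.024),.14),((.5795,.0485),sq(.062,.062),sq(.044,.044),.13),((.580,-.036),sq(.066,.05),sq(.0005,.032),.135)):
        for P,h,col in((pad,.02,(255,0,0)),(top,z,(0,255,0)),(top,.02,(0,120,255))):
            X=np.c_[P@Rz.T+c,np.full(len(P),h)]
            cv2.polylines(a,[((proj(f,X)-[x0,y0]+.5)*k).astype(np.int32).reshape(-1,1,2)],True,col,1)
    return a
A=ov(t,200,130,150,75,2.6);B=ov(s,180,130,150,110,2.6);B=B[:286]
save(np.vstack([A,np.zeros((5,390,3),np.uint8),B]),'chk.png')
E
python3 chk.py
```

```text
(no output)
```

View pics/chk.png

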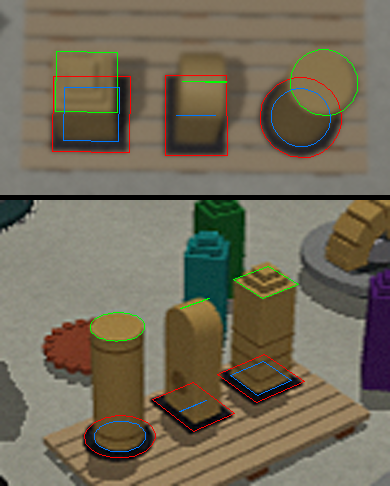

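Viewed 12: the model outlines (pads red, pieces green and blue) match the column, slab and pillar in both views. All are upright and within about 2–3 mm of their pad centres, and the arm is clear.

```bash
python3 -c "
from h import *
print(np.round(robot.state()['qvel'],2)); print(robot.job_done())"
```

```text
[-1.49 -0.47 -1.05  0.68 -0.36  0.01 -0.09]
the job is handed in; nothing more can be done
None
```

I handed the job in after about 48 s of robot time. The column, slab and yellow pillar went onto the side mat first. Then I stood the arch on the turntable and put the pillar, slab and column back on their own pads.

**Pads:** the last overlay in the top and scene views showed all three tall pieces upright, within about 2–3 mm of their pad centres. The slab lies lengthwise on its pad and the pillar square on its own.

**Arch:** I checked it after release. It was upright but about 3 mm off the turntable's centre along y. I left it there.

**Dish and look-alikes:** none was touched. In the pictures they looked unmoved, but I did not measure their positions again.

**Measurements that disagreed:** the wrist and top cameras differed by up to 4 mm on the pad positions, so I placed the pieces at averaged positions. The two-view height of the slab's top came out about 20 mm too high, and of the arch crown 4–15 mm too low, so I used the given heights for those.

The first two move calls were refused because of missing keys, and nothing moved. When I handed in, the joints were still turning at up to 1.5°/s, with the gripper clear of everything.

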